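# Put the lids back on the inspected honey pots

### The job

The four empty stoneware honey pots have been inspected: put each stoneware lid on the pot that it fits, the square lid on the square pot and the round lids by size, so that every lid lies flat on its rim with its plug in the mouth and, on the square pot, its sides in line with the pot's. Set the lids down gently, do not drop them, and leave the pots standing where they are; leave the wooden lid and the closed glass jar alone.

Things in the scene. Friction and masses are not known exactly. Their poses are not given: they have to be found in the camera images.
- pot_large: Open empty round stoneware pot, honey-coloured glaze, bellied, 112 mm across the belly (at about 40% of its height), 110 mm high, about 800 g, standing loose on the bench. The mouth on top is a round hole 74 mm across in a flat rim 90 mm across, 110 mm above the origin. Origin: centre of the underside; z up; yaw has no meaning
- pot_medium: Open empty round stoneware pot, honey-coloured glaze, bellied, 90 mm across the belly (at about 40% of its height), 90 mm high, about 550 g, standing loose on the bench. The mouth on top is a round hole 56 mm across in a flat rim 70 mm across, 90 mm above the origin. Origin: centre of the underside; z up; yaw has no meaning
- pot_small: Open empty round stoneware pot, honey-coloured glaze, bellied, 68 mm across the belly (at about 40% of its height), 70 mm high, about 350 g, standing loose on the bench. The mouth on top is a round hole 38 mm across in a flat rim 52 mm across, 70 mm above the origin. Origin: centre of the underside; z up; yaw has no meaning
- pot_square: Open empty square stoneware pot, same glaze, 90 x 90 mm, 80 mm high, about 600 g, standing loose. The mouth on top is a square hole 56 x 56 mm in a flat square rim 76 x 76 mm, 80 mm above the origin, sides parallel to the pot's x and y. Origin: centre of the underside; z up
- lid_large: Round stoneware lid of the large round pot, about 150 g, lying upright on its plug: flange 92 mm across, 8 to 15 mm above the origin; plug below it 58 mm across, 8 mm deep, 8 mm spare all round in the mouth; knob on top 26 mm across, 15 to 39 mm above the origin (grip it there from above). Origin: centre of the plug's underside, z up. Fitted: flange on the rim, origin 8 mm below the rim
- lid_medium: Round stoneware lid of the medium round pot, about 90 g, lying upright on its plug: flange 72 mm across, 8 to 15 mm above the origin; plug below it 42 mm across, 8 mm deep, 7 mm spare all round in the mouth; knob on top 26 mm across, 15 to 39 mm above the origin (grip it there from above). Origin: centre of the plug's underside, z up. Fitted: flange on the rim, origin 8 mm below the rim
- lid_small: Round stoneware lid of the small round pot, about 50 g, lying upright on its plug: flange 54 mm across, 8 to 15 mm above the origin; plug below it 24 mm across, 8 mm deep, 7 mm spare all round in the mouth; knob on top 26 mm across, 15 to 39 mm above the origin (grip it there from above). Origin: centre of the plug's underside, z up. Fitted: flange on the rim, origin 8 mm below the rim
- lid_square: Square stoneware lid, about 130 g, lying upright on its plug: flange 76 x 76 mm, 8 to 15 mm above the origin; plug 40 x 40 mm, 8 mm deep, 8 mm spare per side in the mouth; bar handle 44 mm long (x), 20 mm wide (y), 15 to 39 mm above the origin: grip across its width. Origin: centre of the plug's underside, z up, x and y along the sides. Fitted in any quarter turn: origin 8 mm below the rim
- wood_lid: Bystander: plain wooden disc without a knob, 62 mm across, 20 mm thick, lying on the bench; belongs to none of these pots. Origin: centre of the underside
- glass_jar: Bystander: closed square glass jar of honey, amber, 70 x 70 mm, 106 mm high with its round wooden lid. Origin: centre of the underside

How it is judged:
By the outcome, as a careful person would: the job done as asked, in the order asked, and still so for the second after the job is handed in, with the robot touching nothing.
It also fails if it takes over 96 s, if anything falls off the work surface, if the arm or the gripper's body presses on something with over 40 N, if the wrist force passes 120 N, or if a joint passes its speed limit or range.

### The arm

A 6-joint arm with a two-finger parallel gripper is mounted at the origin on the work surface. World frame = base frame: x ahead of the robot, y to its left, z up, the work surface at z = 0. Lengths are in m, angles in rad, forces in N, time in s.
With the tool pointing down it reaches from about 0.35 to 0.775 m from the base axis. Payload 5.5 kg.
Tool frame: the origin (TCP) lies on the centre line of the jaws, within the pads' length; the fingertips stand 8 mm ahead of it and the grasp point (between the pads) lies 11 mm behind it; z points along the fingers, y is the direction in which the jaws open and shut (so a half turn about z gives the same grasp; the last joint's range is limited). The gripper opens to 85 mm and grips with 20 to 120 N. Pads are 22 mm wide; open, the fingers measure 114 mm over their backs; the gripper's body (76 mm by 85 mm) begins 54 mm behind the grasp point. The pads swing forward as they close: fully open they stand 13 mm farther back than shut.
Start: joints at [-1.461, 0.313, 0.046, 1.304, 0, 1.431], TCP at [0.142, -0.557, 0.239] pointing down, gripper open.
Joint ranges: [-2.76, 2.76], [-0.86, 1.69], [-1.03, 1.26], [-2.2, 2.34], [-1.47, 1.5], [-3.14, 3.14]. Speed limits (rad/s): [2.57, 2.57, 3.14, 3.14, 3.14, 3.14].

### API

Orientations are given as a unit quaternion [w, x, y, z].
In Python, from workcell import env gives the robot as it stands. The module is installed in compiled form; this text tells all that it offers.
- The arm moves only by the tool play_rows, never from a script. Its argument "steps" is a list of rows, each an object with "claw": the closure in counts, from 0 (fully open) to 255 (shut); "dp": the shift along the tool's x, y, z in m, a list of three; "angular": the turn, a rotation vector about the tool's x, y, z in degrees, a list of three. In form: [{"claw": claw, "dp": [dx, dy, dz], "angular": [wx, wy, wz]}, ...]. A call has exactly 8 rows; each row shifts and turns the commanded pose from where the row before left it, along the tool's axes as they then stand; what a row does not reach is not made up. A row lasts 1/12 s, in which the tool goes at most 41.7 mm and 7.16 degrees, less where a joint would pass 70% of its speed; a pose out of reach is approached as far as the arm can. A call is refused whole if a number of a shift passes 0.0417 or a number of a turn 7.16, either way. A call with a gripper value outside its range is refused whole. The fingers move at their own pace and stop on an object; "force" is the grip in N (left out, the last holds). Time passes only in rows, so rows that do not move let the fingers close, or fill a call up. It gives the time, the measured TCP pose, the force and the opening at its end, in the units of the state.
- env.get_state(): the state, without advancing time (a new reading comes with each control period).
- env.read_camera(name): name is "scene" or "side" or "wrist"; returns (picture, depth): 480x640x3 uint8, red, green, blue; 480x640 float32, m along the optical axis (not along the pixel's ray), 0 where there is no reading.
- env.calibration(name): a dict with "fx", "fy", "cx", "cy" (pixels), "world_from_camera" (4x4, takes a point from camera to world coordinates); the wrist camera has in their place "hand_eye" (4x4, takes a point from camera to tool coordinates, whose origin is the TCP and whose axes are the flange's). Camera axes: x right, y down, z forward; pixel columns grow to the right and rows downward; lengths in m; the calibration is good to about 2 mm. The wrist camera is an equidistant fisheye: a pixel r from the principal point sees the ray r / f radians off the axis. A picture is of the moment at which its call begins: read the wrist's pose just before it. calibration takes no time and is no camera call.
- env.hand_in(): hands the job in, once; it reports no verdict.
The state is a dict: "clock": time; "joint_pos": joint angles; "qvel": joint speeds; "tau": joint torques, N m; "tcp_pos": TCP position; "orientation": TCP orientation; "wrist_force": force on the tool from outside, world axes, zero at the start; "ft_torque": the same for the moment, N m; "finger_gap": finger opening in m.
Only numpy, scipy, OpenCV 4.12 (cv2) and the standard library are available. Lean on these libraries where they do the work, as an engineer would, in place of code of your own. Each camera call takes 0.05 s, during which the arm holds its last target. There are 200 camera calls.

## Working session

There is one attempt and no reset: what is moved stays moved. The work goes in short steps, Python scripts to look and compute and a tool call to move; the robot and the scene stay as the last step left them, time stands still between calls to the robot, and variables do not carry over. Pictures are saved under pics/ and viewed, about 12 in all and at most 16, crops included, and the job is handed in when it is done.

Besides the shell and the picture viewer there is one more tool, called after "Request:" as name(argument=value, ...), one argument or row to a line, values as JSON. play_rows: Moves the arm, as the interface text tells. Its arguments: {"type":"object","properties":{"steps":{"type":"array","items":{"type":"object","properties":{"claw":{"type":"number"},"dp":{"type":"array","items":{"type":"number"}},"angular":{"type":"array","items":{"type":"number"}}}}},"force":{"type":"number"}},"required":["steps"]}

```bash
mkdir -p pics
cat > look.py <<'E'
import sys,cv2,numpy as np
from workcell import env
def shot(name,tag):
    s=env.get_state(); rgb,d=env.read_camera(name)
    cv2.imwrite(f'pics/{tag}.png',rgb[:,:,::-1]); np.savez(f'pics/{tag}.npz',rgb=rgb,d=d,p=s['tcp_pos'],q=s['orientation'])
    return s,rgb,d
E
python3 - <<'E'
from look import *
np.set_printoptions(precision=4,suppress=True)
print(env.get_state())
for n in('scene','side','wrist'):
    print(n,env.calibration(n)); s,r,d=shot(n,n+'0'); print((d>0).mean())
E
```

```text
{'clock': 0.0, 'joint_pos': array([-1.4605,  0.314 ,  0.045 ,  1.3036, -0.    ,  1.4312]), 'qvel': array([ 0.0009, -0.0015, -0.0009, -0.0024,  0.0004, -0.0003]), 'tau': array([ -0.0024, -48.0623,  29.8535,   0.0195,  -0.    ,  -0.    ]), 'tcp_pos': array([ 0.1421, -0.5566,  0.2384]), 'orientation': array([-0.0009,  0.9922,  0.1246,  0.    ]), 'wrist_force': array([ 0.0733, -0.6148, -0.3622]), 'ft_torque': array([ 0.0041, -0.0093, -0.0584]), 'finger_gap': 0.08540144416530446}
scene {'fx': 540.8357182181288, 'fy': 540.8357182181288, 'cx': 317.3716831271053, 'cy': 245.15625907639924, 'world_from_camera': array([[ 0.7376,  0.4989, -0.4551,  1.0573],
       [ 0.6752, -0.5523,  0.489 , -0.6176],
       [-0.0074, -0.6679, -0.7442,  0.952 ],
       [ 0.    ,  0.    ,  0.    ,  1.    ]])}
0.9960677083333334
side {'fx': 475.7582295501721, 'fy': 475.7582295501721, 'cx': 316.04796583522864, 'cy': 241.49780818062123, 'world_from_camera': array([[ 0.9643, -0.2014,  0.1718,  0.3284],
       [-0.2647, -0.7511,  0.6048, -0.5766],
       [ 0.0072, -0.6287, -0.7776,  0.8023],
       [ 0.    ,  0.    ,  0.    ,  1.    ]])}
0.995908203125
wrist {'fx': 371.64829954431775, 'fy': 371.64829954431775, 'cx': 321.50535256346393, 'cy': 238.70241439915458, 'hand_eye': array([[ 0.0002, -0.9547, -0.2976,  0.0761],
       [ 1.    ,  0.0007, -0.0017,  0.001 ],
       [ 0.0018, -0.2976,  0.9547, -0.1347],
       [ 0.    ,  0.    ,  0.    ,  1.    ]])}
0.9952571614583333
```

View pics/scene0.png

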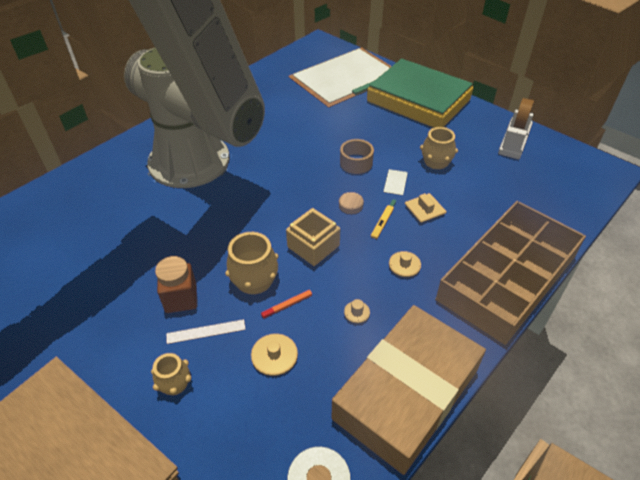

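View pics/side0.png

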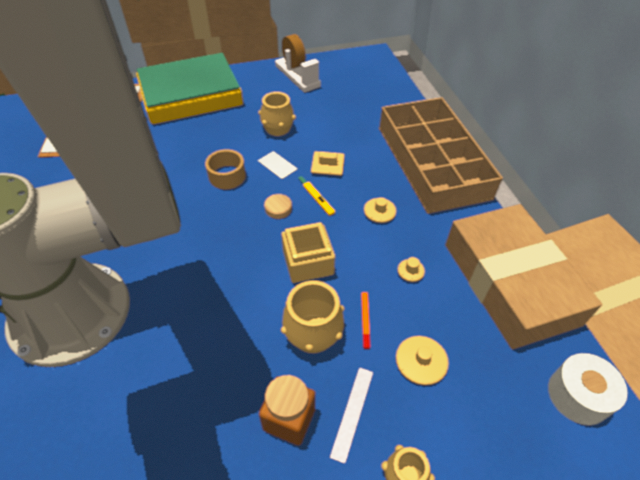

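The scene view shows these positions:

| Item | Size | Pixel |
|---|---|---|
| Pot | medium | (439,147) |
| Pot | square | (314,236) |
| Pot | large | (251,262) |
| Pot | small | (171,374) |
| Lid | square | (425,207) |
| Lid | medium | (405,263) |
| Lid | small | (357,311) |
| Lid | large | (274,354) |

The glass jar is at (176,285) and the wooden disc at (351,202). The side view agrees. Next I'll measure with depth from both views.

```bash
cat > meas.py <<'E'
from look import *
np.set_printoptions(precision=4,suppress=True)
SEED=dict(pot_medium=((439,140),.09,.035),pot_square=((314,225),.08,.038),pot_large=((251,250),.11,.045),pot_small=((171,364),.07,.026),
 lid_square=((425,207),.015,.038),lid_medium=((405,263),.015,.036),lid_small=((357,311),.015,.027),lid_large=((274,354),.015,.046))
def cloud(name,rgb,d):
    c=env.calibration(name); v,u=np.mgrid[:480,:640]
    P=np.stack([(u-c['cx'])/c['fx']*d,(v-c['cy'])/c['fy']*d,d],-1)
    M=c['world_from_camera']; return P@M[:3,:3].T+M[:3,3]
def onplane(name,uv,z):
    c=env.calibration(name);M=c['world_from_camera']
    r=M[:3,:3]@np.array([(uv[0]-c['cx'])/c['fx'],(uv[1]-c['cy'])/c['fy'],1]); return (M[:3,3]+r*(z-M[2,3])/r[2])[:2]
def rect(xy):
    (c,wh,a)=cv2.minAreaRect((xy*1000).astype(np.float32)); return np.array(c)/1000,np.array(wh),a
if __name__=='__main__':
    for n in('scene','side'):
        f=np.load(f'pics/{n}0.npz'); P=cloud(n,f['rgb'],f['d'])
        hsv=cv2.cvtColor(f['rgb'],cv2.COLOR_RGB2HSV); m=(hsv[...,0]>8)&(hsv[...,0]<35)&(hsv[...,1]>70)&(f['d']>0)
        for k,(uv,z,r) in SEED.items():
            c=onplane('scene',uv,z)
            near=m&(np.hypot(P[...,0]-c[0],P[...,1]-c[1])<r+.035)
            top=np.percentile(P[...,2][near],99) if k[0]=='p' else None
            s=near&(np.abs(P[...,2]-z)<.006) if k[0]=='p' else near&(P[...,2]>.008)&(P[...,2]<.022)
            xy=P[s][:,:2]
            if len(xy)<20: print(n,k,'few',len(xy));continue
            cc,rad=cv2.minEnclosingCircle((xy*1000).astype(np.float32)); q=rect(xy)
            kn=near&(P[...,2]>.032); kt=P[kn].mean(0) if k[0]=='l' and kn.any() else top
            print(n,k,'n',len(xy),'circ',np.array(cc),round(rad,1),'rect',q[0],q[1],round(q[2],1),'knob/top',kt)
E
python3 meas.py
```

```text
scene pot_medium n 205 circ [509.3309 448.7641] 37.1 rect [0.5095 0.4498] [69.9734 69.0114] 76.5 knob/top 0.09289186805863037
scene pot_square n 466 circ [473.8103  -6.0762] 50.9 rect [ 0.4746 -0.0055] [78.4942 77.6868] 88.2 knob/top 0.08273008675225152
scene pot_large n 479 circ [ 440.6793 -164.2718] 46.7 rect [ 0.4415 -0.1651] [89.0104 90.3029] 69.7 knob/top 0.11271887148636474
scene pot_small n 321 circ [ 512.4222 -440.3543] 27.7 rect [ 0.5129 -0.4413] [50.5556 52.9067] 88.1 knob/top 0.07253841063437508
scene lid_square n 499 circ [596.8679 271.0887] 54.3 rect [0.5966 0.2708] [79.6204 78.2628] 68.1 knob/top [0.5986 0.2682 0.0387]
scene lid_medium n 492 circ [666.8366  90.8021] 37.3 rect [0.6675 0.0895] [69.875  70.8756] 32.0 knob/top [0.6685 0.0883 0.0387]
scene lid_small n 268 circ [670.9498 -83.5256] 27.3 rect [ 0.6729 -0.0853] [50.7603 47.3373] 38.2 knob/top [ 0.6711 -0.0838  0.0391]
scene lid_large n 1325 circ [ 613.3592 -271.4123] 47.6 rect [ 0.614  -0.2709] [91.2016 90.5611] 21.6 knob/top [ 0.6155 -0.2721  0.0386]
side pot_medium n 210 circ [510.3098 450.366 ] 37.6 rect [0.5
[... 268 characters left out ...]
9.1866 88.9073] 53.6 knob/top 0.11266506961689968
side pot_small n 439 circ [ 512.8748 -441.0104] 26.1 rect [ 0.5136 -0.4375] [44.3542 50.4502] 74.5 knob/top 0.07277924913422198
side lid_square n 464 circ [595.9309 268.3829] 50.1 rect [0.5968 0.2706] [79.6985 75.1588] 68.2 knob/top [0.5963 0.2681 0.038 ]
side lid_medium n 470 circ [667.2236  90.8968] 37.0 rect [0.6671 0.0901] [69.7866 68.0122] 70.3 knob/top [0.666  0.0879 0.0385]
side lid_small n 324 circ [670.3929 -83.3946] 27.5 rect [ 0.6687 -0.0862] [48.4488 51.8497] 53.2 knob/top [ 0.6693 -0.0854  0.0387]
side lid_large n 1740 circ [ 614.143  -270.9459] 46.6 rect [ 0.6137 -0.2712] [92.532  88.8382] 67.5 knob/top [ 0.6131 -0.2721  0.0388]
```

```bash
cat > go.py <<'E'
from look import *
from scipy.spatial.transform import Rotation as R
np.set_printoptions(precision=4,suppress=True)
T=dict(pot_medium=(.5098,.450),pot_square=(.474,-.0055),pot_large=(.4413,-.165),pot_small=(.5128,-.441),
 lid_square=(.5965,.2705),lid_medium=(.667,.0895),lid_small=(.671,-.0845),lid_large=(.6138,-.2715))
def delta(x,y,z):
    s=env.get_state(); r=R.from_quat(s['orientation'],scalar_first=True)
    X=r.as_matrix(); print('tcp',s['tcp_pos'],'yaw',np.degrees(np.arctan2(X[1,0],X[0,0])),'zaxis',X[:,2],'tool delta mm',r.inv().apply(np.array([x,y,z])-s['tcp_pos'])*1000,'gap',s['finger_gap'],'q',s['joint_pos'],s['clock'])
E
python3 - <<'E'
from meas import *
from go import T
for n in('scene','side'):
    f=np.load(f'pics/{n}0.npz');P=cloud(n,f['rgb'],f['d']);x,y,z=np.moveaxis(P,-1,0)
    c=T['lid_square'];s=(np.hypot(x-c[0],y-c[1])<.035)&(z>.034)&(z<.05)&(f['d']>0);print(n,'bar',s.sum(),rect(P[s][:,:2]))
    u=np.linalg.svd(P[s][:,:2]-P[s][:,:2].mean(0),full_matrices=False);print(u[1],np.degrees(np.arctan2(*u[2][0][::-1])))
    for k,c in T.items():
        r=np.hypot(x-c[0],y-c[1]); s=(r>.062)&(r<.12)&(z>.03)&(f['d']>0)
        if s.sum()>10:
            i=np.argmin(np.where(s,r,9)); print(n,k,'nearest obst',P.reshape(-1,3)[i],r.flat[i],'zmax',z[s].max())
E
python3 -c "
from go import *
delta(*T['lid_large'],.2)"
```

```text
scene bar 121 (array([0.5978, 0.2686]), array([22.8393, 44.2345]), 67.86457824707031)
[0.1435 0.0688] -21.61850729968725
scene pot_square nearest obst [ 0.518  -0.0497  0.0334] 0.062348518289661106 zmax 0.11140716052029387
scene pot_large nearest obst [ 0.4383 -0.0512  0.0356] 0.1138575228193665 zmax 0.06841201915026163
scene pot_small nearest obst [ 0.5159 -0.5512  0.0398] 0.1102028991893427 zmax 0.047045728507726925
scene lid_medium nearest obst [0.7709 0.0767 0.0677] 0.10467906340350586 zmax 0.0748625759524868
scene lid_small nearest obst [ 0.7721 -0.0827  0.0781] 0.10111212933457739 zmax 0.08543562734604548
side bar 121 (array([0.5972, 0.2703]), array([23.5517, 42.845 ]), 64.40129089355469)
[0.1383 0.069 ] -21.015821601058075
side pot_square nearest obst [ 0.4299 -0.0491  0.0317] 0.06200804191353387 zmax 0.1113710344310117
side pot_large nearest obst [ 0.4458 -0.0512  0.0457] 0.11390800359047064 zmax 0.06878030451460337
side lid_medium nearest obst [0.7697 0.0807 0.0413] 0.1031032221757253 zmax 0.07268875025310884
side lid_small nearest obst [ 0.7712 -0.0833  0.0632] 0.10023308878784228 zmax 0.08335522298712716
tcp [ 0.1421 -0.5568  0.2386] yaw 14.309295620644605 zaxis [-0.0002  0.0014 -1.    ] tool delta mm [ 527.6015 -159.7942   38.9255] gap 0.08583198568981044 q [-1.4606  0.3138  0.0453  1.3036 -0.      1.4312] 0.15
```

Request:
play_rows(
  steps=[
    {"claw": 0,"dp": [0,0,0],"angular": [0,0,-7]},
    {"claw": 0,"dp": [0,0,0],"angular": [0,0,-7]},
    {"claw": 0,"dp": [0,0,0],"angular": [0,0,-7]},
    {"claw": 0,"dp": [0,0,0],"angular": [0,0,-7]},
    {"claw": 0,"dp": [0,0,0],"angular": [0,0,-7]},
    {"claw": 0,"dp": [0,0,0],"angular": [0,0,-7]},
    {"claw": 0,"dp": [0,0,0],"angular": [0,0,-7]},
    {"claw": 0,"dp": [0,0,0],"angular": [0,0,-7]},
  ],
  force=60,
)

```text
clock: 0.82
tcp_pos: [0.1421, -0.557, 0.2389]
orientation: [-0.0, 0.816, 0.578, 0.0]
wrist_force: [0.2, 0.0, -0.1]
finger_gap: 0.085
```

Request:
play_rows(
  steps=[
    {"claw": 0,"dp": [0,0,0],"angular": [0,0,-6.5]},
    {"claw": 0,"dp": [0,0,0],"angular": [0,0,-6.5]},
    {"claw": 0,"dp": [0,0,0],"angular": [0,0,-6.7]},
    {"claw": 0,"dp": [0.018,0.03,0.005],"angular": [0,0,0]},
    {"claw": 0,"dp": [0.018,0.03,0.005],"angular": [0,0,0]},
    {"claw": 0,"dp": [0.018,0.03,0.005],"angular": [0,0,0]},
    {"claw": 0,"dp": [0.018,0.03,0.005],"angular": [0,0,0]},
    {"claw": 0,"dp": [0.018,0.03,0.005],"angular": [0,0,0]},
  ],
)

```text
clock: 1.48
tcp_pos: [0.2931, -0.466, 0.2138]
orientation: [-0.0, 0.707, 0.707, 0.0]
wrist_force: [0.0, -0.8, -0.4]
finger_gap: 0.0858
```

```bash
python3 -c "
from go import *
delta(*T['lid_large'],.15)"
```

```text
tcp [ 0.2931 -0.466   0.2138] yaw 89.97680260568409 zaxis [-0.0001  0.0004 -1.    ] tool delta mm [194.6534 320.6237  63.8385] gap 0.08579449623576486 q [-1.1552  0.2746 -0.0693  1.2272  0.      0.416 ] 1.4833
```

Request:
play_rows(
  steps=[
    {"claw": 0,"dp": [0.0195,0.032,0.0064],"angular": [0,0,0]},
    {"claw": 0,"dp": [0.0195,0.032,0.0064],"angular": [0,0,0]},
    {"claw": 0,"dp": [0.0195,0.032,0.0064],"angular": [0,0,0]},
    {"claw": 0,"dp": [0.0195,0.032,0.0064],"angular": [0,0,0]},
    {"claw": 0,"dp": [0.0195,0.032,0.0064],"angular": [0,0,0]},
    {"claw": 0,"dp": [0.0195,0.032,0.0064],"angular": [0,0,0]},
    {"claw": 0,"dp": [0.0195,0.032,0.0064],"angular": [0,0,0]},
    {"claw": 0,"dp": [0.0195,0.032,0.0064],"angular": [0,0,0]},
  ],
)

```text
clock: 2.15
tcp_pos: [0.5493, -0.3097, 0.1624]
orientation: [-0.0, 0.707, 0.707, -0.0]
wrist_force: [0.6, -1.1, -0.1]
finger_gap: 0.0855
```

Request:
play_rows(
  steps=[
    {"claw": 0,"dp": [0.0195,0.032,0.0064],"angular": [0,0,0]},
    {"claw": 0,"dp": [0.0195,0.032,0.0064],"angular": [0,0,0]},
    {"claw": 0,"dp": [0,0,0],"angular": [0,0,0]},
    {"claw": 0,"dp": [0,0,0],"angular": [0,0,0]},
    {"claw": 0,"dp": [0,0,0],"angular": [0,0,0]},
    {"claw": 0,"dp": [0,0,0],"angular": [0,0,0]},
    {"claw": 0,"dp": [0,0,0],"angular": [0,0,0]},
    {"claw": 0,"dp": [0,0,0],"angular": [0,0,0]},
  ],
)

```text
clock: 2.82
tcp_pos: [0.6113, -0.2733, 0.151]
orientation: [0.0, 0.708, 0.707, 0.0]
wrist_force: [0.4, 0.2, 0.5]
finger_gap: 0.0851
```

```bash
cat > wr.py <<'E'
from go import *
def wcloud(tag):
    f=np.load(f'pics/{tag}.npz'); c=env.calibration('wrist'); d=f['d']; v,u=np.mgrid[:480,:640]
    a,b=(u-c['cx'])/c['fx'],(v-c['cy'])/c['fy']; th=np.hypot(a,b)+1e-9; t=np.tan(th)/th
    P=np.stack([a*t*d,b*t*d,d],-1); H=c['hand_eye']; P=P@H[:3,:3].T+H[:3,3]
    W=R.from_quat(f['q'],scalar_first=True).as_matrix(); return P@W.T+f['p'],P,f
def circ(tag,c,r,z0,z1):
    W,P,f=wcloud(tag); h=cv2.cvtColor(f['rgb'],cv2.COLOR_RGB2HSV)
    m=(h[...,0]>8)&(h[...,0]<35)&(h[...,1]>70)&(f['d']>0)
    s=m&(np.hypot(W[...,0]-c[0],W[...,1]-c[1])<r)&(W[...,2]>z0)&(W[...,2]<z1); xy=W[s][:,:2]
    if len(xy)<10: return print('few',len(xy))
    q=(xy*1000).astype(np.float32); print(tag,len(xy),'circ',cv2.minEnclosingCircle(q),'rect',cv2.minAreaRect(q),'mean',xy.mean(0))
E
python3 - <<'E'
from wr import *
delta(*T['lid_large'],.025)
shot('wrist','w1')
circ('w1',T['lid_large'],.07,.008,.022);circ('w1',T['lid_large'],.03,.03,.05)
E
```

```text
tcp [ 0.6113 -0.2733  0.151 ] yaw 89.9018526064922 zaxis [ 0.0006 -0.0005 -1.    ] tool delta mm [  1.8279   2.4278 125.9807] gap 0.08510486948198082 q [-0.5401  0.5312  0.1604  1.1992 -0.0001  1.0324] 2.8167
w1 9334 circ ((612.9378051757812, -272.0202941894531), 46.0168571472168) rect ((613.017578125, -272.03155517578125), (90.98770141601562, 90.72962188720703), 44.5036506652832) mean [ 0.613  -0.2696]
w1 1055 circ ((612.9474487304688, -271.46453857421875), 13.056676864624023) rect ((613.2071533203125, -271.3604736328125), (24.788095474243164, 25.540185928344727), 87.59764862060547) mean [ 0.613  -0.2704]
```

View pics/w1.png

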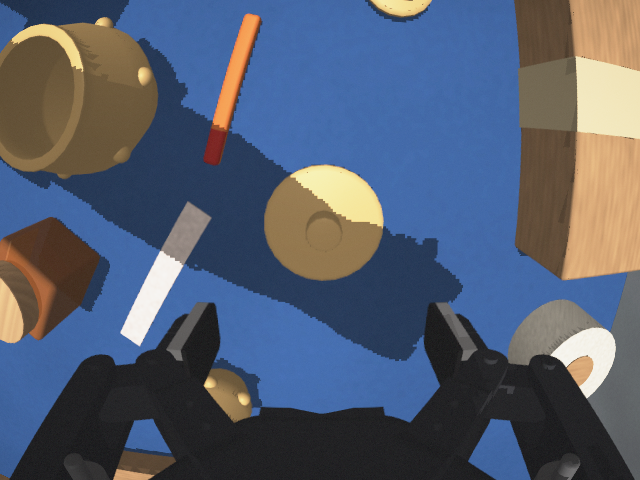

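The wrist view shows the large lid at (323,222), between the jaws. Its measured centre is (0.613, -0.272), which agrees with the fixed cameras. I'll descend and grip it.

Request:
play_rows(
  steps=[
    {"claw": 0,"dp": [0.0015,0.002,0.02],"angular": [0,0,0]},
    {"claw": 0,"dp": [0,0,0.025],"angular": [0,0,0]},
    {"claw": 0,"dp": [0,0,0.025],"angular": [0,0,0]},
    {"claw": 0,"dp": [0,0,0.02],"angular": [0,0,0]},
    {"claw": 0,"dp": [0,0,0.015],"angular": [0,0,0]},
    {"claw": 0,"dp": [0,0,0.012],"angular": [0,0,0]},
    {"claw": 0,"dp": [0,0,0.007],"angular": [0,0,0]},
    {"claw": 0,"dp": [0,0,0],"angular": [0,0,0]},
  ],
)

```text
clock: 3.53
tcp_pos: [0.613, -0.2705, 0.0249]
orientation: [-0.001, 0.707, 0.707, -0.0]
wrist_force: [1.4, 1.1, -0.3]
finger_gap: 0.0859
```

Request:
play_rows(
  steps=[
    {"claw": 255,"dp": [0,0,0],"angular": [0,0,0]},
    {"claw": 255,"dp": [0,0,0],"angular": [0,0,0]},
    {"claw": 255,"dp": [0,0,0],"angular": [0,0,0]},
    {"claw": 255,"dp": [0,0,0],"angular": [0,0,0]},
    {"claw": 255,"dp": [0,0,0],"angular": [0,0,0]},
    {"claw": 255,"dp": [0,0,0],"angular": [0,0,0]},
    {"claw": 255,"dp": [0,0,0],"angular": [0,0,0]},
    {"claw": 255,"dp": [0,0,0],"angular": [0,0,0]},
  ],
)

```text
clock: 4.2
tcp_pos: [0.6147, -0.271, 0.0275]
orientation: [0.001, 0.707, 0.707, 0.0]
wrist_force: [-0.6, -0.6, 5.8]
finger_gap: 0.0238
```

Request:
play_rows(
  steps=[
    {"claw": 255,"dp": [0,0,-0.008],"angular": [0,0,0]},
    {"claw": 255,"dp": [0,0,-0.015],"angular": [0,0,0]},
    {"claw": 255,"dp": [0,0,-0.025],"angular": [0,0,0]},
    {"claw": 255,"dp": [0,0,-0.03],"angular": [0,0,0]},
    {"claw": 255,"dp": [0,0,-0.03],"angular": [0,0,0]},
    {"claw": 255,"dp": [0,0,-0.025],"angular": [0,0,0]},
    {"claw": 255,"dp": [0,0,-0.017],"angular": [0,0,0]},
    {"claw": 255,"dp": [0,0,-0.01],"angular": [0,0,0]},
  ],
)

```text
clock: 4.87
tcp_pos: [0.6148, -0.2709, 0.1894]
orientation: [0.002, 0.707, 0.707, 0.0]
wrist_force: [0.8, -0.4, -1.0]
finger_gap: 0.0241
```

Request:
play_rows(
  steps=[
    {"claw": 255,"dp": [0.007,-0.011,0],"angular": [0,0,0]},
    {"claw": 255,"dp": [0.014,-0.022,0],"angular": [0,0,0]},
    {"claw": 255,"dp": [0.018,-0.03,0],"angular": [0,0,0]},
    {"claw": 255,"dp": [0.02,-0.032,0],"angular": [0,0,0]},
    {"claw": 255,"dp": [0.018,-0.03,0],"angular": [0,0,0]},
    {"claw": 255,"dp": [0.014,-0.022,0],"angular": [0,0,0]},
    {"claw": 255,"dp": [0.01,-0.016,0],"angular": [0,0,0]},
    {"claw": 255,"dp": [0.005,-0.009,0],"angular": [0,0,0]},
  ],
)

```text
clock: 5.53
tcp_pos: [0.4393, -0.1627, 0.1857]
orientation: [-0.001, 0.707, 0.707, -0.0]
wrist_force: [-0.3, 0.3, -1.9]
finger_gap: 0.0242
```

```bash
cat >> wr.py <<'E'
def inhand(tag,half=.06):
    # flange of the held lid in tool coordinates (top of flange z about +7..+16 mm ahead of TCP)
    W,P,f=wcloud(tag); h=cv2.cvtColor(f['rgb'],cv2.COLOR_RGB2HSV)
    m=(h[...,0]>8)&(h[...,0]<35)&(h[...,1]>70)&(f['d']>0)&(np.abs(P[...,0])<half)&(np.abs(P[...,1])<half)&(P[...,2]>.0)&(P[...,2]<.022)
    q=(P[m][:,:2]*1000).astype(np.float32); print(tag,'in hand',len(q),'circ',cv2.minEnclosingCircle(q),'rect',cv2.minAreaRect(q),'z',np.median(P[m][:,2]))
    a=P[m]; k=np.c_[a[:,:2],np.ones(len(a))]; print('plane slopes',np.linalg.lstsq(k,a[:,2],rcond=None)[0][:2])
E
python3 - <<'E'
from wr import *
delta(*T['pot_large'],.14)
shot('wrist','w2')
inhand('w2')
E
```

```text
tcp [ 0.4393 -0.1627  0.1857] yaw 90.04141766713863 zaxis [-0.0025  0.0015 -1.    ] tool delta mm [-2.3563  2.1532 45.6431] gap 0.0242068172204277 q [-0.5264  0.1355 -0.3158  1.1223  0.      1.0437] 5.5333
w2 in hand 18580 circ ((-1.2198294401168823, -0.08960024267435074), 46.35509490966797) rect ((0.5173797607421875, -0.6939468383789062), (90.76472473144531, 87.9551010131836), 50.256370544433594) z 0.01254885472002669
plane slopes [0.0101 0.0007]
```

View pics/w2.png

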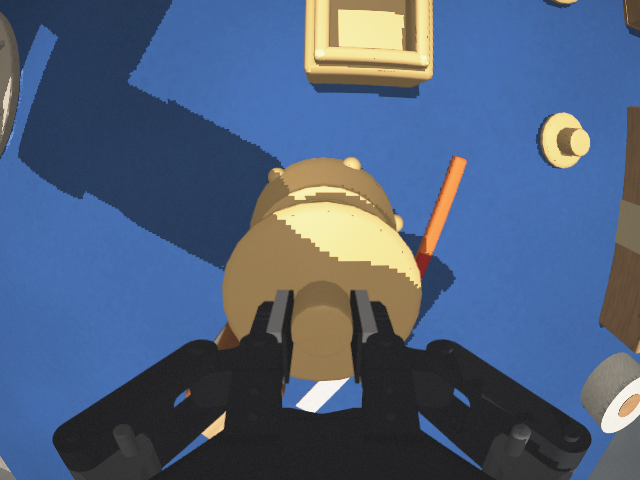

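The lid is held flat and centred in the jaws (knob at about (321,305)), with its flange top 12.5 mm ahead of the TCP. The large pot is below it.

Request:
play_rows(
  steps=[
    {"claw": 255,"dp": [-0.001,0.001,0.004],"angular": [0,0,0]},
    {"claw": 255,"dp": [-0.001,0.001,0.008],"angular": [0,0,0]},
    {"claw": 255,"dp": [0,0,0.01],"angular": [0,0,0]},
    {"claw": 255,"dp": [0,0,0.01],"angular": [0,0,0]},
    {"claw": 255,"dp": [0,0,0.008],"angular": [0,0,0]},
    {"claw": 255,"dp": [0,0,0.005],"angular": [0,0,0]},
    {"claw": 255,"dp": [0,0,0.003],"angular": [0,0,0]},
    {"claw": 255,"dp": [0,0,0.002],"angular": [0,0,0]},
  ],
)

```text
clock: 6.25
tcp_pos: [0.4439, -0.1665, 0.1354]
orientation: [-0.001, 0.707, 0.707, -0.0]
wrist_force: [-0.1, 0.2, -2.4]
finger_gap: 0.0236
```

Request:
play_rows(
  steps=[
    {"claw": 255,"dp": [0,0,0.001],"angular": [0,0,0]},
    {"claw": 255,"dp": [0,0,0.001],"angular": [0,0,0]},
    {"claw": 255,"dp": [0,0,0.001],"angular": [0,0,0]},
    {"claw": 255,"dp": [0,0,0.0005],"angular": [0,0,0]},
    {"claw": 255,"dp": [0,0,0.0005],"angular": [0,0,0]},
    {"claw": 255,"dp": [0,0,0],"angular": [0,0,0]},
    {"claw": 255,"dp": [0,0,0],"angular": [0,0,0]},
    {"claw": 255,"dp": [0,0,0],"angular": [0,0,0]},
  ],
)

```text
clock: 6.92
tcp_pos: [0.4441, -0.1667, 0.1324]
orientation: [0.0, 0.707, 0.707, -0.0]
wrist_force: [0.3, -0.5, -1.2]
finger_gap: 0.0238
```

Request:
play_rows(
  steps=[
    {"claw": 255,"dp": [0.001,-0.001,0.001],"angular": [0,0,0]},
    {"claw": 255,"dp": [0,-0.001,0.001],"angular": [0,0,0]},
    {"claw": 255,"dp": [0,0,0.0005],"angular": [0,0,0]},
    {"claw": 255,"dp": [0,0,0.0005],"angular": [0,0,0]},
    {"claw": 255,"dp": [0,0,0.0005],"angular": [0,0,0]},
    {"claw": 255,"dp": [0,0,0.0005],"angular": [0,0,0]},
    {"claw": 255,"dp": [0,0,0],"angular": [0,0,0]},
    {"claw": 255,"dp": [0,0,0],"angular": [0,0,0]},
  ],
)

```text
clock: 7.58
tcp_pos: [0.4419, -0.1656, 0.1293]
orientation: [0.0, 0.707, 0.707, -0.0]
wrist_force: [-4.8, 1.6, 8.4]
finger_gap: 0.0235
```

Request:
play_rows(
  steps=[
    {"claw": 200,"dp": [0,0,0],"angular": [0,0,0]},
    {"claw": 160,"dp": [0,0,0],"angular": [0,0,0]},
    {"claw": 130,"dp": [0,0,0],"angular": [0,0,0]},
    {"claw": 100,"dp": [0,0,0],"angular": [0,0,0]},
    {"claw": 80,"dp": [0,0,0],"angular": [0,0,0]},
    {"claw": 60,"dp": [0,0,0],"angular": [0,0,0]},
    {"claw": 60,"dp": [0,0,0],"angular": [0,0,0]},
    {"claw": 60,"dp": [0,0,-0.005],"angular": [0,0,0]},
  ],
)

```text
clock: 8.25
tcp_pos: [0.4414, -0.1653, 0.1326]
orientation: [-0.001, 0.707, 0.707, -0.0]
wrist_force: [-0.6, 0.1, -0.3]
finger_gap: 0.0657
```

Request:
play_rows(
  steps=[
    {"claw": 0,"dp": [0,0,-0.01],"angular": [0,0,0]},
    {"claw": 0,"dp": [0,0,-0.02],"angular": [0,0,0]},
    {"claw": 0,"dp": [0,0,-0.03],"angular": [0,0,0]},
    {"claw": 0,"dp": [0,0,-0.03],"angular": [0,0,0]},
    {"claw": 0,"dp": [0,0,-0.01],"angular": [0,0,0]},
    {"claw": 0,"dp": [0,0,0],"angular": [0,0,0]},
    {"claw": 0,"dp": [0,0,0],"angular": [0,0,0]},
    {"claw": 0,"dp": [0,0,0],"angular": [0,0,0]},
  ],
)

```text
clock: 8.92
tcp_pos: [0.4414, -0.1653, 0.2322]
orientation: [-0.001, 0.707, 0.707, -0.0]
wrist_force: [-0.9, -0.0, -0.1]
finger_gap: 0.0855
```

```bash
cat >> wr.py <<'E'
def flat(tag,c,r,z0,z1):
    W,P,f=wcloud(tag); s=(np.hypot(W[...,0]-c[0],W[...,1]-c[1])<r)&(W[...,2]>z0)&(W[...,2]<z1)&(f['d']>0)
    a=W[s]; k=np.c_[a[:,:2],np.ones(len(a))]; print(tag,'slopes',np.linalg.lstsq(k,a[:,2],rcond=None)[0][:2],'z med',np.median(a[:,2]))
E
python3 - <<'E'
from wr import *
delta(*T['lid_small'],.15)
shot('wrist','w3')
c=T['pot_large'];circ('w3',c,.07,.108,.125);circ('w3',c,.03,.13,.15);flat('w3',c,.044,.108,.125)
E
```

```text
tcp [ 0.4414 -0.1653  0.2322] yaw 90.0089315164584 zaxis [-0.0015  0.0007 -1.    ] tool delta mm [ 80.7098 229.6977  81.9591] gap 0.0855138818319957 q [-0.5288  0.1169 -0.2208  1.2347 -0.0001  1.0419] 8.9167
w3 9611 circ ((441.4726867675781, -166.31069946289062), 46.57720184326172) rect ((441.8498229980469, -165.938232421875), (91.5422592163086, 90.41979217529297), 0.3429558575153351) mean [ 0.4413 -0.1667]
w3 1261 circ ((442.1470947265625, -166.5830535888672), 13.237228393554688) rect ((442.1850280761719, -165.80029296875), (25.679012298583984, 24.562103271484375), 1.6093487739562988) mean [ 0.4421 -0.1648]
w3 slopes [ 0.0035 -0.005 ] z med 0.11686602967344488
```

View pics/w3.png

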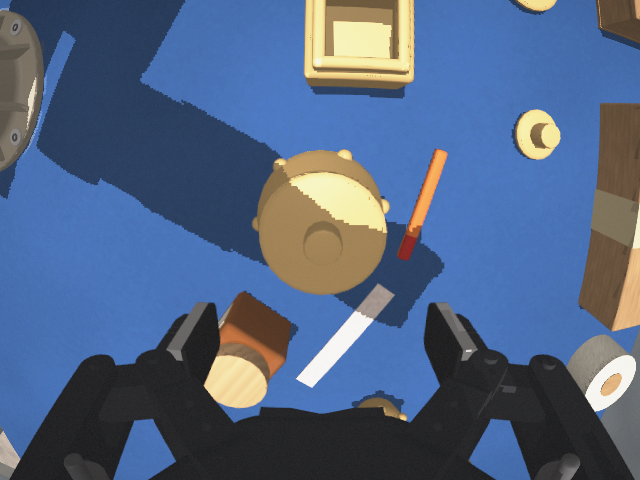

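The large lid lies flat: flange top at z = 0.117 as expected, slopes under 0.5%, centred within 1–2 mm. Next is the small lid.

Request:
play_rows(
  steps=[
    {"claw": 0,"dp": [0.006,0.017,0.006],"angular": [0,0,0]},
    {"claw": 0,"dp": [0.01,0.03,0.01],"angular": [0,0,0]},
    {"claw": 0,"dp": [0.014,0.04,0.012],"angular": [0,0,0]},
    {"claw": 0,"dp": [0.014,0.04,0.015],"angular": [0,0,0]},
    {"claw": 0,"dp": [0.014,0.04,0.015],"angular": [0,0,0]},
    {"claw": 0,"dp": [0.012,0.034,0.012],"angular": [0,0,0]},
    {"claw": 0,"dp": [0.007,0.019,0.008],"angular": [0,0,0]},
    {"claw": 0,"dp": [0.0035,0.0095,0.004],"angular": [0,0,0]},
  ],
)

```text
clock: 9.63
tcp_pos: [0.6642, -0.0861, 0.1497]
orientation: [-0.002, 0.706, 0.708, -0.001]
wrist_force: [0.5, -1.2, 0.8]
finger_gap: 0.0852
```

Request:
play_rows(
  steps=[
    {"claw": 0,"dp": [0,0,0.02],"angular": [0,0,0]},
    {"claw": 0,"dp": [0,0,0.02],"angular": [0,0,0]},
    {"claw": 0,"dp": [0,0,0.01],"angular": [0,0,0]},
    {"claw": 0,"dp": [0,0,0],"angular": [0,0,0]},
    {"claw": 0,"dp": [0,0,0],"angular": [0,0,0]},
    {"claw": 0,"dp": [0,0,0],"angular": [0,0,0]},
    {"claw": 0,"dp": [0,0,0],"angular": [0,0,0]},
    {"claw": 0,"dp": [0,0,0],"angular": [0,0,0]},
  ],
)

```text
clock: 10.3
tcp_pos: [0.6642, -0.0883, 0.1057]
orientation: [0.001, 0.707, 0.707, 0.001]
wrist_force: [0.6, -0.5, 0.7]
finger_gap: 0.0853
```

Run:
```python
from wr import *
delta(*T['lid_small'],.029)
shot('wrist','w4')
c=T['lid_small'];circ('w4',c,.05,.008,.022);circ('w4',c,.03,.03,.05)
```

```text
tcp [ 0.6642 -0.0883  0.1057] yaw 89.9940800552073 zaxis [ 0.0024 -0.0007 -1.    ] tool delta mm [ 3.8454  6.5911 76.7448] gap 0.0852864088213415 q [-0.2518  0.556   0.0879  1.1002 -0.0001  1.3191] 10.3
w4 1940 circ ((669.7442016601562, -84.09371948242188), 26.98699378967285) rect ((669.6505737304688, -84.17963409423828), (53.06227111816406, 53.301971435546875), 3.3422772884368896) mean [ 0.6726 -0.0859]
w4 1277 circ ((669.6346435546875, -84.00836181640625), 13.155994415283203) rect ((669.595947265625, -83.79012298583984), (25.009458541870117, 25.15080451965332), 55.548641204833984) mean [ 0.6702 -0.0839]
```

Request:
play_rows(
  steps=[
    {"claw": 0,"dp": [0.004,0.0055,0.01],"angular": [0,0,0]},
    {"claw": 0,"dp": [0,0,0.018],"angular": [0,0,0]},
    {"claw": 0,"dp": [0,0,0.018],"angular": [0,0,0]},
    {"claw": 0,"dp": [0,0,0.014],"angular": [0,0,0]},
    {"claw": 0,"dp": [0,0,0.01],"angular": [0,0,0]},
    {"claw": 0,"dp": [0,0,0.007],"angular": [0,0,0]},
    {"claw": 0,"dp": [0,0,0],"angular": [0,0,0]},
    {"claw": 0,"dp": [0,0,0],"angular": [0,0,0]},
  ],
)

```text
clock: 11.02
tcp_pos: [0.6691, -0.0838, 0.027]
orientation: [-0.0, 0.707, 0.707, -0.0]
wrist_force: [0.3, -0.9, -0.1]
finger_gap: 0.0852
```

Request:
play_rows(
  steps=[
    {"claw": 255,"dp": [0,0,0],"angular": [0,0,0]},
    {"claw": 255,"dp": [0,0,0],"angular": [0,0,0]},
    {"claw": 255,"dp": [0,0,0],"angular": [0,0,0]},
    {"claw": 255,"dp": [0,0,0],"angular": [0,0,0]},
    {"claw": 255,"dp": [0,0,0],"angular": [0,0,0]},
    {"claw": 255,"dp": [0,0,0],"angular": [0,0,0]},
    {"claw": 255,"dp": [0,0,0],"angular": [0,0,0]},
    {"claw": 255,"dp": [0,0,0],"angular": [0,0,0]},
  ],
)

```text
clock: 11.68
tcp_pos: [0.6695, -0.084, 0.0279]
orientation: [0.001, 0.707, 0.707, 0.0]
wrist_force: [-0.7, 0.6, 4.9]
finger_gap: 0.0239
```

Request:
play_rows(
  steps=[
    {"claw": 255,"dp": [0,0,-0.008],"angular": [0,0,0]},
    {"claw": 255,"dp": [0,0,-0.015],"angular": [0,0,0]},
    {"claw": 255,"dp": [0,0,-0.025],"angular": [0,0,0]},
    {"claw": 255,"dp": [0,0,-0.03],"angular": [0,0,0]},
    {"claw": 255,"dp": [0,0,-0.03],"angular": [0,0,0]},
    {"claw": 255,"dp": [0,0,-0.025],"angular": [0,0,0]},
    {"claw": 255,"dp": [0,0,-0.017],"angular": [0,0,0]},
    {"claw": 255,"dp": [0,0,-0.01],"angular": [0,0,0]},
  ],
)

```text
clock: 12.35
tcp_pos: [0.6698, -0.0841, 0.1902]
orientation: [0.002, 0.707, 0.707, 0.001]
wrist_force: [0.3, 0.1, 0.1]
finger_gap: 0.024
```

Run:
```python
from wr import *
delta(*T['pot_small'],.17)
```

```text
tcp [ 0.6698 -0.0841  0.1902] yaw 90.0128079863648 zaxis [ 0.0034 -0.0009 -1.    ] tool delta mm [-356.8792 -157.1914   20.0428] gap 0.024039521605860096 q [-0.2436  0.5248  0.2467  1.2892 -0.0001  1.327 ] 12.35
```

Request:
play_rows(
  steps=[
    {"claw": 255,"dp": [-0.01,-0.0044,0],"angular": [0,0,0]},
    {"claw": 255,"dp": [-0.02,-0.0088,0],"angular": [0,0,0]},
    {"claw": 255,"dp": [-0.03,-0.0132,0],"angular": [0,0,0]},
    {"claw": 255,"dp": [-0.035,-0.0154,0],"angular": [0,0,0]},
    {"claw": 255,"dp": [-0.035,-0.0154,0],"angular": [0,0,0]},
    {"claw": 255,"dp": [-0.035,-0.0154,0],"angular": [0,0,0]},
    {"claw": 255,"dp": [-0.035,-0.0154,0],"angular": [0,0,0]},
    {"claw": 255,"dp": [-0.035,-0.0154,0],"angular": [0,0,0]},
  ],
)

```text
clock: 13.02
tcp_pos: [0.5633, -0.3204, 0.185]
orientation: [-0.002, 0.707, 0.707, -0.0]
wrist_force: [1.0, -0.4, 0.5]
finger_gap: 0.0237
```

Request:
play_rows(
  steps=[
    {"claw": 255,"dp": [-0.035,-0.0154,0],"angular": [0,0,0]},
    {"claw": 255,"dp": [-0.035,-0.0154,0],"angular": [0,0,0]},
    {"claw": 255,"dp": [-0.026,-0.0114,0.01],"angular": [0,0,0]},
    {"claw": 255,"dp": [-0.016,-0.007,0.01],"angular": [0,0,0]},
    {"claw": 255,"dp": [-0.01,-0.0044,0.01],"angular": [0,0,0]},
    {"claw": 255,"dp": [0,0,0.01],"angular": [0,0,0]},
    {"claw": 255,"dp": [0,0,0],"angular": [0,0,0]},
    {"claw": 255,"dp": [0,0,0],"angular": [0,0,0]},
  ],
)

```text
clock: 13.68
tcp_pos: [0.5122, -0.4386, 0.1455]
orientation: [-0.002, 0.706, 0.708, 0.0]
wrist_force: [0.5, -0.5, 0.2]
finger_gap: 0.0235
```

Run:
```python
from wr import *
delta(*T['pot_small'],.09)
shot('wrist','w5')
inhand('w5'); circ('w5',T['pot_small'],.045,.063,.078)
```

```text
tcp [ 0.5122 -0.4386  0.1455] yaw 90.11290973381674 zaxis [-0.002  0.003 -1.   ] tool delta mm [-2.573   0.7555 55.4765] gap 0.023454004100449687 q [-0.8273  0.5467  0.1725  1.2002  0.0005  0.7415] 13.6833
w5 in hand 4856 circ ((0.7629056572914124, 0.11032926291227341), 26.475099563598633) rect ((12.781671524047852, 0.17645263671875), (28.293411254882812, 52.809226989746094), 0.38799306750297546) z 0.01321419696524799
plane slopes [ 0.228  -0.0043]
w5 1254 circ ((511.1757507324219, -439.8568420410156), 25.710744857788086) rect ((510.92926025390625, -428.4866638183594), (51.39947509765625, 24.246112823486328), 1.2420755624771118) mean [ 0.5115 -0.425 ]
```

View pics/w5.png

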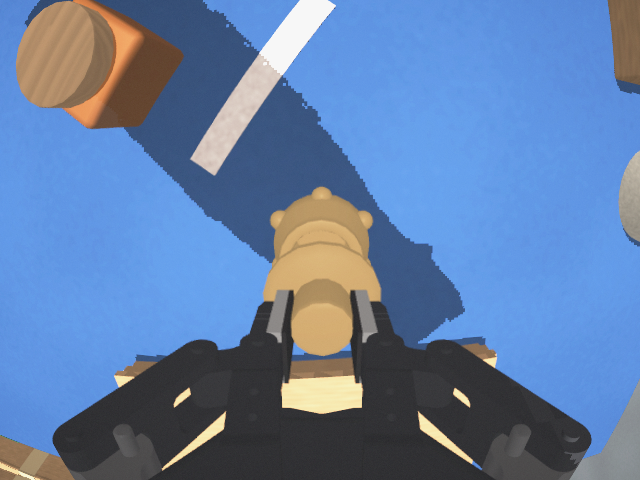

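The small lid is held level, knob at about (322,310), and the small pot's rim shows just behind it at (322,235). The correction is 2 mm in −y.

Request:
play_rows(
  steps=[
    {"claw": 255,"dp": [-0.001,0,0.004],"angular": [0,0,0]},
    {"claw": 255,"dp": [-0.001,0,0.008],"angular": [0,0,0]},
    {"claw": 255,"dp": [0,0,0.01],"angular": [0,0,0]},
    {"claw": 255,"dp": [0,0,0.01],"angular": [0,0,0]},
    {"claw": 255,"dp": [0,0,0.008],"angular": [0,0,0]},
    {"claw": 255,"dp": [0,0,0.005],"angular": [0,0,0]},
    {"claw": 255,"dp": [0,0,0.003],"angular": [0,0,0]},
    {"claw": 255,"dp": [0,0,0],"angular": [0,0,0]},
  ],
)

```text
clock: 14.4
tcp_pos: [0.5117, -0.4425, 0.0979]
orientation: [-0.001, 0.707, 0.707, 0.0]
wrist_force: [-0.1, 0.3, -1.1]
finger_gap: 0.024
```

Request:
play_rows(
  steps=[
    {"claw": 255,"dp": [0,0,0],"angular": [0,0,0]},
    {"claw": 255,"dp": [0,0,0.001],"angular": [0,0,0]},
    {"claw": 255,"dp": [0,0,0.001],"angular": [0,0,0]},
    {"claw": 255,"dp": [0,0,0.001],"angular": [0,0,0]},
    {"claw": 255,"dp": [0,0,0.001],"angular": [0,0,0]},
    {"claw": 255,"dp": [0,0,0],"angular": [0,0,0]},
    {"claw": 255,"dp": [0,0,0],"angular": [0,0,0]},
    {"claw": 255,"dp": [0,0,0],"angular": [0,0,0]},
  ],
)

```text
clock: 15.07
tcp_pos: [0.5121, -0.443, 0.0952]
orientation: [0.0, 0.707, 0.707, -0.0]
wrist_force: [-0.2, 0.1, 0.4]
finger_gap: 0.0236
```

Request:
play_rows(
  steps=[
    {"claw": 255,"dp": [0.001,0,0.001],"angular": [0,0,0]},
    {"claw": 255,"dp": [0.001,0,0.001],"angular": [0,0,0]},
    {"claw": 255,"dp": [0,0,0.001],"angular": [0,0,0]},
    {"claw": 255,"dp": [0,0,0.001],"angular": [0,0,0]},
    {"claw": 255,"dp": [0,0,0.0005],"angular": [0,0,0]},
    {"claw": 255,"dp": [0,0,0.0005],"angular": [0,0,0]},
    {"claw": 255,"dp": [0,0,0],"angular": [0,0,0]},
    {"claw": 255,"dp": [0,0,0],"angular": [0,0,0]},
  ],
)

```text
clock: 15.73
tcp_pos: [0.5121, -0.441, 0.0902]
orientation: [0.0, 0.707, 0.707, -0.0]
wrist_force: [0.5, -0.2, -0.5]
finger_gap: 0.0243
```

Request:
play_rows(
  steps=[
    {"claw": 255,"dp": [0,0,0.0005],"angular": [0,0,0]},
    {"claw": 255,"dp": [0,0,0.0005],"angular": [0,0,0]},
    {"claw": 255,"dp": [0,0,0.0005],"angular": [0,0,0]},
    {"claw": 255,"dp": [0,0,0.0005],"angular": [0,0,0]},
    {"claw": 255,"dp": [0,0,0],"angular": [0,0,0]},
    {"claw": 255,"dp": [0,0,0],"angular": [0,0,0]},
    {"claw": 255,"dp": [0,0,0],"angular": [0,0,0]},
    {"claw": 255,"dp": [0,0,0],"angular": [0,0,0]},
  ],
)

```text
clock: 16.4
tcp_pos: [0.5122, -0.4411, 0.0898]
orientation: [0.001, 0.707, 0.707, -0.0]
wrist_force: [-2.6, 1.2, 7.7]
finger_gap: 0.0239
```

Contact at 7.7 N, so I'll release.

Request:
play_rows(
  steps=[
    {"claw": 200,"dp": [0,0,0],"angular": [0,0,0]},
    {"claw": 160,"dp": [0,0,0],"angular": [0,0,0]},
    {"claw": 130,"dp": [0,0,0],"angular": [0,0,0]},
    {"claw": 100,"dp": [0,0,0],"angular": [0,0,0]},
    {"claw": 80,"dp": [0,0,0],"angular": [0,0,0]},
    {"claw": 60,"dp": [0,0,0],"angular": [0,0,0]},
    {"claw": 60,"dp": [0,0,0],"angular": [0,0,0]},
    {"claw": 60,"dp": [0,0,-0.005],"angular": [0,0,0]},
  ],
)

```text
clock: 17.07
tcp_pos: [0.5116, -0.4404, 0.092]
orientation: [-0.001, 0.707, 0.707, 0.0]
wrist_force: [-0.7, -0.8, 0.4]
finger_gap: 0.0655
```

Request:
play_rows(
  steps=[
    {"claw": 0,"dp": [0,0,-0.01],"angular": [0,0,0]},
    {"claw": 0,"dp": [0,0,-0.025],"angular": [0,0,0]},
    {"claw": 0,"dp": [0,0,-0.035],"angular": [0,0,0]},
    {"claw": 0,"dp": [0,0,-0.035],"angular": [0,0,0]},
    {"claw": 0,"dp": [0,0,-0.015],"angular": [0,0,0]},
    {"claw": 0,"dp": [0,0,0],"angular": [0,0,0]},
    {"claw": 0,"dp": [0,0,0],"angular": [0,0,0]},
    {"claw": 0,"dp": [0,0,0],"angular": [0,0,0]},
  ],
)

```text
clock: 17.73
tcp_pos: [0.5119, -0.4407, 0.2128]
orientation: [-0.0, 0.707, 0.707, -0.0]
wrist_force: [0.1, 1.3, -0.6]
finger_gap: 0.0851
```

Run:
```python
from wr import *
delta(*T['lid_medium'],.11)
shot('wrist','w6')
c=T['pot_small'];circ('w6',c,.05,.07,.084);circ('w6',c,.03,.09,.11);flat('w6',c,.026,.07,.084)
```

```text
tcp [ 0.5119 -0.4407  0.2128] yaw 90.01248946116922 zaxis [-0.0004  0.0004 -1.    ] tool delta mm [530.0962 155.2952 102.9326] gap 0.08510681931620448 q [-0.8295  0.5237  0.2998  1.3475 -0.0001  0.7411] 17.7333
w6 2574 circ ((512.439453125, -441.21759033203125), 27.093608856201172) rect ((512.6200561523438, -440.986083984375), (53.30340576171875, 52.95268249511719), 51.55481719970703) mean [ 0.5125 -0.4371]
w6 1075 circ ((512.6456298828125, -441.1527099609375), 13.132954597473145) rect ((512.4219970703125, -440.9534606933594), (24.80782127380371, 24.752214431762695), 43.12602233886719) mean [ 0.5126 -0.4397]
w6 slopes [-0.003  -0.0062] z med 0.07668805658780734
```

Request:
play_rows(
  steps=[
    {"claw": 0,"dp": [0.015,0.0044,0],"angular": [0,0,0]},
    {"claw": 0,"dp": [0.03,0.0088,0],"angular": [0,0,0]},
    {"claw": 0,"dp": [0.038,0.0111,0],"angular": [0,0,0]},
    {"claw": 0,"dp": [0.038,0.0111,0],"angular": [0,0,0]},
    {"claw": 0,"dp": [0.038,0.0111,0],"angular": [0,0,0]},
    {"claw": 0,"dp": [0.038,0.0111,0],"angular": [0,0,0]},
    {"claw": 0,"dp": [0.038,0.0111,0],"angular": [0,0,0]},
    {"claw": 0,"dp": [0.038,0.0111,0],"angular": [0,0,0]},
  ],
)

```text
clock: 18.45
tcp_pos: [0.5912, -0.1648, 0.2118]
orientation: [-0.001, 0.707, 0.707, -0.0]
wrist_force: [0.9, -0.5, 0.0]
finger_gap: 0.0858
```

Request:
play_rows(
  steps=[
    {"claw": 0,"dp": [0.038,0.0111,0.005],"angular": [0,0,0]},
    {"claw": 0,"dp": [0.038,0.0111,0.01],"angular": [0,0,0]},
    {"claw": 0,"dp": [0.038,0.0111,0.015],"angular": [0,0,0]},
    {"claw": 0,"dp": [0.038,0.0111,0.015],"angular": [0,0,0]},
    {"claw": 0,"dp": [0.038,0.0111,0.015],"angular": [0,0,0]},
    {"claw": 0,"dp": [0.034,0.01,0.015],"angular": [0,0,0]},
    {"claw": 0,"dp": [0.021,0.0062,0.015],"angular": [0,0,0]},
    {"claw": 0,"dp": [0.012,0.0036,0.01],"angular": [0,0,0]},
  ],
)

```text
clock: 19.12
tcp_pos: [0.6648, 0.0914, 0.1106]
orientation: [-0.002, 0.706, 0.709, -0.001]
wrist_force: [0.3, -0.6, -0.1]
finger_gap: 0.0852
```

Request:
play_rows(
  steps=[
    {"claw": 0,"dp": [0,0.002,0.002],"angular": [0,0,0]},
    {"claw": 0,"dp": [0,0,0],"angular": [0,0,0]},
    {"claw": 0,"dp": [0,0,0],"angular": [0,0,0]},
    {"claw": 0,"dp": [0,0,0],"angular": [0,0,0]},
    {"claw": 0,"dp": [0,0,0],"angular": [0,0,0]},
    {"claw": 0,"dp": [0,0,0],"angular": [0,0,0]},
    {"claw": 0,"dp": [0,0,0],"angular": [0,0,0]},
    {"claw": 0,"dp": [0,0,0],"angular": [0,0,0]},
  ],
)

```text
clock: 19.78
tcp_pos: [0.6688, 0.0866, 0.1124]
orientation: [0.0, 0.707, 0.707, 0.0]
wrist_force: [0.4, 0.1, 0.4]
finger_gap: 0.0853
```

Run:
```python
from wr import *
delta(*T['lid_medium'],.029)
shot('wrist','w7')
c=T['lid_medium'];circ('w7',c,.055,.008,.022);circ('w7',c,.03,.03,.05)
```

```text
tcp [0.6688 0.0866 0.1124] yaw 89.96017743259715 zaxis [ 0.0008 -0.0001 -1.    ] tool delta mm [ 2.8745 -1.8188 83.3672] gap 0.08527479153409452 q [ 0.01    0.5613  0.1139  1.1225 -0.0001  1.5815] 19.7833
w7 4467 circ ((666.525390625, 89.79629516601562), 36.22370910644531) rect ((666.0170288085938, 89.86659240722656), (70.94429779052734, 70.81183624267578), 9.841266632080078) mean [0.669  0.0845]
w7 1057 circ ((666.1549682617188, 90.0106201171875), 13.025993347167969) rect ((666.02587890625, 90.05790710449219), (25.58462905883789, 24.92144203186035), 89.3401107788086) mean [0.6669 0.0897]
```

Request:
play_rows(
  steps=[
    {"claw": 0,"dp": [0.0033,-0.0026,0.01],"angular": [0,0,0]},
    {"claw": 0,"dp": [0,0,0.02],"angular": [0,0,0]},
    {"claw": 0,"dp": [0,0,0.02],"angular": [0,0,0]},
    {"claw": 0,"dp": [0,0,0.015],"angular": [0,0,0]},
    {"claw": 0,"dp": [0,0,0.01],"angular": [0,0,0]},
    {"claw": 0,"dp": [0,0,0.007],"angular": [0,0,0]},
    {"claw": 0,"dp": [0,0,0],"angular": [0,0,0]},
    {"claw": 0,"dp": [0,0,0],"angular": [0,0,0]},
  ],
)

```text
clock: 20.5
tcp_pos: [0.6659, 0.0907, 0.0297]
orientation: [-0.0, 0.707, 0.707, -0.0]
wrist_force: [1.0, 0.4, -0.7]
finger_gap: 0.0855
```

Request:
play_rows(
  steps=[
    {"claw": 255,"dp": [0,0,0],"angular": [0,0,0]},
    {"claw": 255,"dp": [0,0,0],"angular": [0,0,0]},
    {"claw": 255,"dp": [0,0,0],"angular": [0,0,0]},
    {"claw": 255,"dp": [0,0,0],"angular": [0,0,0]},
    {"claw": 255,"dp": [0,0,0],"angular": [0,0,0]},
    {"claw": 255,"dp": [0,0,0],"angular": [0,0,0]},
    {"claw": 255,"dp": [0,0,0],"angular": [0,0,0]},
    {"claw": 255,"dp": [0,0,0],"angular": [0,0,0]},
  ],
)

```text
clock: 21.17
tcp_pos: [0.6664, 0.0906, 0.0306]
orientation: [0.0, 0.707, 0.707, 0.0]
wrist_force: [-1.6, 0.2, 5.9]
finger_gap: 0.0233
```

Request:
play_rows(
  steps=[
    {"claw": 255,"dp": [0,0,-0.008],"angular": [0,0,0]},
    {"claw": 255,"dp": [0,0,-0.015],"angular": [0,0,0]},
    {"claw": 255,"dp": [0,0,-0.025],"angular": [0,0,0]},
    {"claw": 255,"dp": [0,0,-0.03],"angular": [0,0,0]},
    {"claw": 255,"dp": [0,0,-0.03],"angular": [0,0,0]},
    {"claw": 255,"dp": [0,0,-0.025],"angular": [0,0,0]},
    {"claw": 255,"dp": [0,0,-0.017],"angular": [0,0,0]},
    {"claw": 255,"dp": [0,0,-0.01],"angular": [0,0,0]},
  ],
)

```text
clock: 21.83
tcp_pos: [0.6668, 0.0906, 0.1928]
orientation: [0.001, 0.707, 0.707, 0.001]
wrist_force: [0.4, -0.4, -0.9]
finger_gap: 0.0235
```

Run:
```python
from wr import *
delta(*T['pot_medium'],.17)
```

```text
tcp [0.6668 0.0906 0.1928] yaw 90.01471507957068 zaxis [ 0.0033 -0.     -1.    ] tool delta mm [ 359.3975 -156.9352   22.2712] gap 0.02347739170181081 q [ 0.016   0.5197  0.2446  1.2924 -0.0001  1.5865] 21.8333
```

Request:
play_rows(
  steps=[
    {"claw": 255,"dp": [0.01,-0.0044,0],"angular": [0,0,0]},
    {"claw": 255,"dp": [0.02,-0.0088,0],"angular": [0,0,0]},
    {"claw": 255,"dp": [0.03,-0.0131,0],"angular": [0,0,0]},
    {"claw": 255,"dp": [0.035,-0.0153,0],"angular": [0,0,0]},
    {"claw": 255,"dp": [0.035,-0.0153,0],"angular": [0,0,0]},
    {"claw": 255,"dp": [0.035,-0.0153,0],"angular": [0,0,0]},
    {"claw": 255,"dp": [0.035,-0.0153,0],"angular": [0,0,0]},
    {"claw": 255,"dp": [0.035,-0.0153,0],"angular": [0,0,0]},
  ],
)

```text
clock: 22.5
tcp_pos: [0.5605, 0.3273, 0.1876]
orientation: [-0.001, 0.707, 0.707, -0.002]
wrist_force: [0.3, 0.1, -1.1]
finger_gap: 0.0238
```

Request:
play_rows(
  steps=[
    {"claw": 255,"dp": [0.035,-0.0153,0],"angular": [0,0,0]},
    {"claw": 255,"dp": [0.035,-0.0153,0],"angular": [0,0,0]},
    {"claw": 255,"dp": [0.027,-0.0118,0.005],"angular": [0,0,0]},
    {"claw": 255,"dp": [0.017,-0.0074,0.01],"angular": [0,0,0]},
    {"claw": 255,"dp": [0.01,-0.0044,0.01],"angular": [0,0,0]},
    {"claw": 255,"dp": [0,0,0.005],"angular": [0,0,0]},
    {"claw": 255,"dp": [0,0,0],"angular": [0,0,0]},
    {"claw": 255,"dp": [0,0,0],"angular": [0,0,0]},
  ],
)

```text
clock: 23.17
tcp_pos: [0.5088, 0.4481, 0.1585]
orientation: [0.0, 0.707, 0.707, -0.001]
wrist_force: [-0.0, -0.1, -1.1]
finger_gap: 0.0238
```

Run:
```python
from wr import *
delta(*T['pot_medium'],.11)
shot('wrist','w8')
inhand('w8'); circ('w8',T['pot_medium'],.06,.083,.097)
```

```text
tcp [0.5088 0.4481 0.1585] yaw 89.94810110147466 zaxis [-0.0019 -0.002  -1.    ] tool delta mm [ 1.9711  1.1253 48.486 ] gap 0.023768451112463007 q [ 0.6041  0.5476  0.2063  1.2322 -0.0006  2.1758] 23.1667
w8 in hand 5106 circ ((-0.8322213888168335, 0.16926468908786774), 35.955814361572266) rect ((1.2965929508209229, 0.5725364685058594), (68.05825805664062, 69.09111022949219), 46.4128303527832) z 0.015750398858542153
plane slopes [-0.0086  0.029 ]
w8 818 circ ((508.8583984375, 456.58062744140625), 34.24330520629883) rect ((508.9459228515625, 470.5496826171875), (29.35401725769043, 68.47178649902344), 89.64117431640625) mean [0.5156 0.4732]
```

View pics/w8.png

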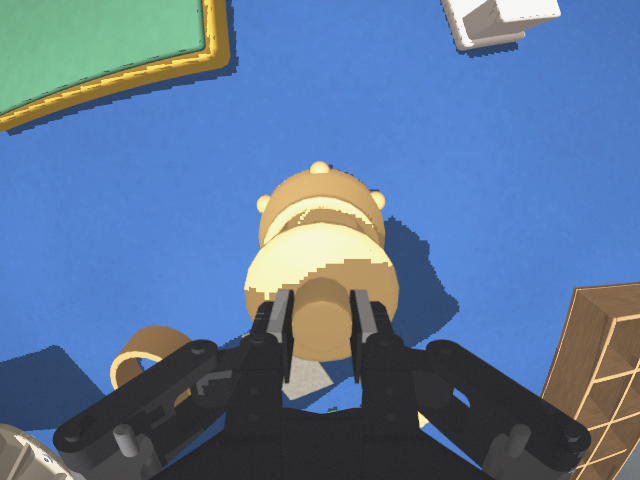

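The medium lid is held, flange 15.8 mm ahead of the TCP. The pot's far rim edge gives a centre at y = 0.450, which matches.

Request:
play_rows(
  steps=[
    {"claw": 255,"dp": [0.001,0.001,0.004],"angular": [0,0,0]},
    {"claw": 255,"dp": [0.001,0,0.007],"angular": [0,0,0]},
    {"claw": 255,"dp": [0,0,0.009],"angular": [0,0,0]},
    {"claw": 255,"dp": [0,0,0.008],"angular": [0,0,0]},
    {"claw": 255,"dp": [0,0,0.006],"angular": [0,0,0]},
    {"claw": 255,"dp": [0,0,0.004],"angular": [0,0,0]},
    {"claw": 255,"dp": [0,0,0.002],"angular": [0,0,0]},
    {"claw": 255,"dp": [0,0,0],"angular": [0,0,0]},
  ],
)

```text
clock: 23.88
tcp_pos: [0.5095, 0.4513, 0.1189]
orientation: [-0.0, 0.707, 0.707, -0.001]
wrist_force: [0.1, 0.6, -1.2]
finger_gap: 0.0237
```

Request:
play_rows(
  steps=[
    {"claw": 255,"dp": [0,0,0],"angular": [0,0,0]},
    {"claw": 255,"dp": [0,0,0],"angular": [0,0,0]},
    {"claw": 255,"dp": [0,0,0.001],"angular": [0,0,0]},
    {"claw": 255,"dp": [0,0,0.001],"angular": [0,0,0]},
    {"claw": 255,"dp": [0,0,0.001],"angular": [0,0,0]},
    {"claw": 255,"dp": [0,0,0],"angular": [0,0,0]},
    {"claw": 255,"dp": [0,0,0],"angular": [0,0,0]},
    {"claw": 255,"dp": [0,0,0],"angular": [0,0,0]},
  ],
)

```text
clock: 24.55
tcp_pos: [0.5099, 0.4516, 0.1168]
orientation: [0.0, 0.707, 0.707, -0.0]
wrist_force: [-0.1, 0.1, -1.4]
finger_gap: 0.0233
```

Request:
play_rows(
  steps=[
    {"claw": 255,"dp": [-0.001,0,0.001],"angular": [0,0,0]},
    {"claw": 255,"dp": [0,0,0.001],"angular": [0,0,0]},
    {"claw": 255,"dp": [0,0,0.001],"angular": [0,0,0]},
    {"claw": 255,"dp": [0,0,0.0005],"angular": [0,0,0]},
    {"claw": 255,"dp": [0,0,0.0005],"angular": [0,0,0]},
    {"claw": 255,"dp": [0,0,0],"angular": [0,0,0]},
    {"claw": 255,"dp": [0,0,0],"angular": [0,0,0]},
    {"claw": 255,"dp": [0,0,0],"angular": [0,0,0]},
  ],
)

```text
clock: 25.22
tcp_pos: [0.5099, 0.4506, 0.1128]
orientation: [0.0, 0.707, 0.707, -0.0]
wrist_force: [0.3, -0.5, -1.1]
finger_gap: 0.0236
```

Request:
play_rows(
  steps=[
    {"claw": 255,"dp": [0,0,0.0005],"angular": [0,0,0]},
    {"claw": 255,"dp": [0,0,0.0005],"angular": [0,0,0]},
    {"claw": 255,"dp": [0,0,0.0005],"angular": [0,0,0]},
    {"claw": 255,"dp": [0,0,0.0005],"angular": [0,0,0]},
    {"claw": 255,"dp": [0,0,0],"angular": [0,0,0]},
    {"claw": 255,"dp": [0,0,0],"angular": [0,0,0]},
    {"claw": 255,"dp": [0,0,0],"angular": [0,0,0]},
    {"claw": 255,"dp": [0,0,0],"angular": [0,0,0]},
  ],
)

```text
clock: 25.88
tcp_pos: [0.5101, 0.4508, 0.1125]
orientation: [0.0, 0.707, 0.707, 0.001]
wrist_force: [-2.1, -1.6, 7.4]
finger_gap: 0.0236
```

Contact as expected. I'll release and retreat.

Request:
play_rows(
  steps=[
    {"claw": 200,"dp": [0,0,0],"angular": [0,0,0]},
    {"claw": 160,"dp": [0,0,0],"angular": [0,0,0]},
    {"claw": 130,"dp": [0,0,0],"angular": [0,0,0]},
    {"claw": 100,"dp": [0,0,0],"angular": [0,0,0]},
    {"claw": 80,"dp": [0,0,0],"angular": [0,0,0]},
    {"claw": 60,"dp": [0,0,0],"angular": [0,0,0]},
    {"claw": 60,"dp": [0,0,0],"angular": [0,0,0]},
    {"claw": 60,"dp": [0,0,-0.005],"angular": [0,0,0]},
  ],
)

```text
clock: 26.55
tcp_pos: [0.5093, 0.4501, 0.1146]
orientation: [-0.0, 0.707, 0.707, -0.001]
wrist_force: [0.4, -0.1, -0.7]
finger_gap: 0.0652
```

Request:
play_rows(
  steps=[
    {"claw": 0,"dp": [0,0,-0.01],"angular": [0,0,0]},
    {"claw": 0,"dp": [0,0,-0.025],"angular": [0,0,0]},
    {"claw": 0,"dp": [0,0,-0.035],"angular": [0,0,0]},
    {"claw": 0,"dp": [0,0,-0.03],"angular": [0,0,0]},
    {"claw": 0,"dp": [0,0,-0.01],"angular": [0,0,0]},
    {"claw": 0,"dp": [0,0,0],"angular": [0,0,0]},
    {"claw": 0,"dp": [0,0,0],"angular": [0,0,0]},
    {"claw": 0,"dp": [0,0,0],"angular": [0,0,0]},
  ],
)

```text
clock: 27.22
tcp_pos: [0.5093, 0.4502, 0.2242]
orientation: [-0.0, 0.707, 0.707, -0.001]
wrist_force: [0.4, 0.5, -0.9]
finger_gap: 0.0854
```

Run:
```python
from wr import *
delta(*T['lid_square'],.13)
shot('wrist','w9')
c=T['pot_medium'];circ('w9',c,.055,.09,.104);circ('w9',c,.03,.112,.13);flat('w9',c,.034,.09,.104)
```

```text
tcp [0.5093 0.4502 0.2242] yaw 90.01119024120183 zaxis [-0.0019 -0.0014 -1.    ] tool delta mm [-179.5416   87.3489   94.284 ] gap 0.08543587305376929 q [ 0.6059  0.5329  0.3425  1.3828 -0.0001  2.1765] 27.2167
w9 2507 circ ((509.9877014160156, 450.4001159667969), 36.10675811767578) rect ((510.1756896972656, 450.09130859375), (71.07129669189453, 70.88883972167969), 6.3968892097473145) mean [0.5155 0.438 ]
w9 666 circ ((510.3880310058594, 450.22332763671875), 13.246787071228027) rect ((510.2251281738281, 450.385009765625), (25.39850425720215, 25.189319610595703), 46.526519775390625) mean [0.5123 0.4493]
w9 slopes [0.0031 0.0022] z med 0.0968416520857545
```

The medium lid lies flat at z = 0.097, centred within 0.5 mm. Next is the square lid: travel, then turn to the bar (yaw about 158.5°).

Request:
play_rows(
  steps=[
    {"claw": 0,"dp": [-0.013,0.0063,0.005],"angular": [0,0,0]},
    {"claw": 0,"dp": [-0.025,0.0122,0.01],"angular": [0,0,0]},
    {"claw": 0,"dp": [-0.032,0.0156,0.015],"angular": [0,0,0]},
    {"claw": 0,"dp": [-0.032,0.0156,0.015],"angular": [0,0,0]},
    {"claw": 0,"dp": [-0.032,0.0156,0.015],"angular": [0,0,0]},
    {"claw": 0,"dp": [-0.025,0.0122,0.015],"angular": [0,0,0]},
    {"claw": 0,"dp": [-0.0145,0.0069,0.01],"angular": [0,0,0]},
    {"claw": 0,"dp": [-0.006,0.0029,0.005],"angular": [0,0,0]},
  ],
)

```text
clock: 27.93
tcp_pos: [0.5968, 0.2676, 0.1326]
orientation: [-0.001, 0.708, 0.706, -0.002]
wrist_force: [0.2, -0.0, 0.5]
finger_gap: 0.0853
```

Request:
play_rows(
  steps=[
    {"claw": 0,"dp": [0,0,0],"angular": [0,0,-6.85]},
    {"claw": 0,"dp": [0,0,0],"angular": [0,0,-6.85]},
    {"claw": 0,"dp": [0,0,0],"angular": [0,0,-6.85]},
    {"claw": 0,"dp": [0,0,0],"angular": [0,0,-6.85]},
    {"claw": 0,"dp": [0,0,0],"angular": [0,0,-6.85]},
    {"claw": 0,"dp": [0,0,0],"angular": [0,0,-6.85]},
    {"claw": 0,"dp": [0,0,0],"angular": [0,0,-6.85]},
    {"claw": 0,"dp": [0,0,0],"angular": [0,0,-6.85]},
  ],
)

```text
clock: 28.6
tcp_pos: [0.5966, 0.2723, 0.1357]
orientation: [-0.0, 0.299, 0.954, 0.0]
wrist_force: [0.1, 0.1, 0.9]
finger_gap: 0.0856
```

Request:
play_rows(
  steps=[
    {"claw": 0,"dp": [0,0,0],"angular": [0,0,-6.85]},
    {"claw": 0,"dp": [0,0,0],"angular": [0,0,-6.85]},
    {"claw": 0,"dp": [0,0,0],"angular": [0,0,0]},
    {"claw": 0,"dp": [0,0,0],"angular": [0,0,0]},
    {"claw": 0,"dp": [0,0,0],"angular": [0,0,0]},
    {"claw": 0,"dp": [0,0,0],"angular": [0,0,0]},
    {"claw": 0,"dp": [0,0,0],"angular": [0,0,0]},
    {"claw": 0,"dp": [0,0,0],"angular": [0,0,0]},
  ],
)

```text
clock: 29.27
tcp_pos: [0.5972, 0.2712, 0.1358]
orientation: [0.0, 0.187, 0.982, -0.0]
wrist_force: [0.1, 0.2, -0.1]
finger_gap: 0.0853
```

Run:
```python
from wr import *
shot('wrist','w10')
c=T['lid_square'];circ('w10',c,.065,.008,.022);circ('w10',c,.035,.03,.05)
delta(*T['lid_square'],.029)
```

```text
w10 8278 circ ((595.261962890625, 270.7060852050781), 51.66048049926758) rect ((595.3519897460938, 270.4591064453125), (75.75302124023438, 75.25691223144531), 68.33637237548828) mean [0.592  0.2718]
w10 1911 circ ((595.0578002929688, 270.2503356933594), 23.04924964904785) rect ((595.120849609375, 270.7772216796875), (19.291139602661133, 43.70299530029297), 67.86785125732422) mean [0.5937 0.2712]
tcp [0.5972 0.2711 0.1358] yaw 158.4753708156482 zaxis [ 0.0001 -0.     -1.    ] tool delta mm [  0.4812  -0.8371 106.8226] gap 0.08544167573470701 q [ 0.3039  0.513   0.0924  1.1502 -0.0001  0.6795] 29.3167
```

View pics/w10.png

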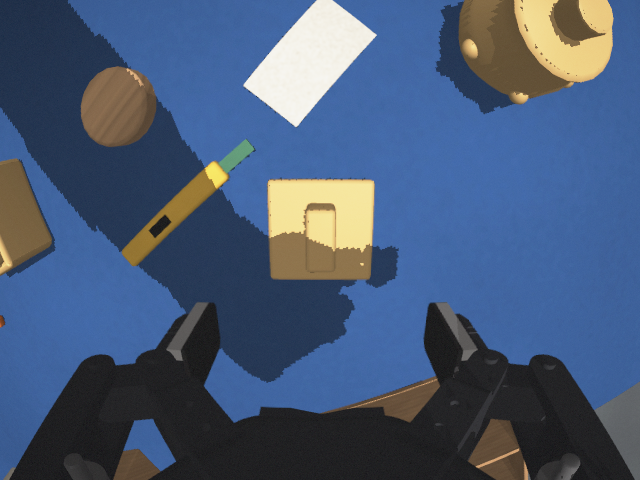

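The wrist view shows the square lid's bar at (321,238), in line with the jaws; the lid's yaw is −21.7°. I'll descend and grip.

Request:
play_rows(
  steps=[
    {"claw": 0,"dp": [0.0017,-0.0012,0.01],"angular": [0,0,0]},
    {"claw": 0,"dp": [0,0,0.025],"angular": [0,0,0]},
    {"claw": 0,"dp": [0,0,0.025],"angular": [0,0,0]},
    {"claw": 0,"dp": [0,0,0.02],"angular": [0,0,0]},
    {"claw": 0,"dp": [0,0,0.015],"angular": [0,0,0]},
    {"claw": 0,"dp": [0,0,0.01],"angular": [0,0,0]},
    {"claw": 0,"dp": [0,0,0.002],"angular": [0,0,0]},
    {"claw": 0,"dp": [0,0,0],"angular": [0,0,0]},
  ],
)

```text
clock: 29.98
tcp_pos: [0.5946, 0.2703, 0.0279]
orientation: [-0.001, 0.187, 0.982, -0.0]
wrist_force: [-0.3, 0.1, 1.0]
finger_gap: 0.0853
```

Request:
play_rows(
  steps=[
    {"claw": 255,"dp": [0,0,0],"angular": [0,0,0]},
    {"claw": 255,"dp": [0,0,0],"angular": [0,0,0]},
    {"claw": 255,"dp": [0,0,0],"angular": [0,0,0]},
    {"claw": 255,"dp": [0,0,0],"angular": [0,0,0]},
    {"claw": 255,"dp": [0,0,0],"angular": [0,0,0]},
    {"claw": 255,"dp": [0,0,0],"angular": [0,0,0]},
    {"claw": 255,"dp": [0,0,0],"angular": [0,0,0]},
    {"claw": 255,"dp": [0,0,0],"angular": [0,0,0]},
  ],
)

```text
clock: 30.65
tcp_pos: [0.5958, 0.2708, 0.0296]
orientation: [0.001, 0.186, 0.982, 0.0]
wrist_force: [-0.7, -0.6, 4.3]
finger_gap: 0.0183
```

Request:
play_rows(
  steps=[
    {"claw": 255,"dp": [0,0,-0.008],"angular": [0,0,0]},
    {"claw": 255,"dp": [0,0,-0.015],"angular": [0,0,0]},
    {"claw": 255,"dp": [0,0,-0.025],"angular": [0,0,0]},
    {"claw": 255,"dp": [0,0,-0.03],"angular": [0,0,0]},
    {"claw": 255,"dp": [0,0,-0.03],"angular": [0,0,0]},
    {"claw": 255,"dp": [0,0,-0.025],"angular": [0,0,0]},
    {"claw": 255,"dp": [0,0,-0.017],"angular": [0,0,0]},
    {"claw": 255,"dp": [0,0,-0.01],"angular": [0,0,0]},
  ],
)

```text
clock: 31.32
tcp_pos: [0.5959, 0.2708, 0.1917]
orientation: [0.001, 0.186, 0.982, 0.001]
wrist_force: [-0.8, 0.1, -1.3]
finger_gap: 0.0188
```

Request:
play_rows(
  steps=[
    {"claw": 255,"dp": [0,0,0],"angular": [0,0,-3]},
    {"claw": 255,"dp": [0,0,0],"angular": [0,0,-4]},
    {"claw": 255,"dp": [0,0,0],"angular": [0,0,-4]},
    {"claw": 255,"dp": [0,0,0],"angular": [0,0,-4]},
    {"claw": 255,"dp": [0,0,0],"angular": [0,0,-3]},
    {"claw": 255,"dp": [0,0,0],"angular": [0,0,-1.8]},
    {"claw": 255,"dp": [0,0,0],"angular": [0,0,0]},
    {"claw": 255,"dp": [0,0,0],"angular": [0,0,0]},
  ],
)

```text
clock: 31.98
tcp_pos: [0.5947, 0.2704, 0.1879]
orientation: [-0.001, 0.015, 1.0, -0.0]
wrist_force: [0.7, -0.5, -1.5]
finger_gap: 0.0187
```

Run:
```python
from wr import *
delta(*T['pot_square'],.15)
shot('wrist','w11'); inhand('w11')
```

```text
tcp [0.5947 0.2704 0.1879] yaw 178.2545554886561 zaxis [-0.0017 -0.0006 -1.    ] tool delta mm [ 112.1548 -279.4275   38.3048] gap 0.018739876871006252 q [ 0.304   0.4857  0.1778  1.2648 -0.0001  0.3345] 31.9833
w11 in hand 13575 circ ((6.123741149902344, -0.4738178253173828), 48.1370849609375) rect ((1.1548995971679688, -0.6079750061035156), (74.37548828125, 75.99185943603516), 0.30593469738960266) z 0.0145651716118686
plane slopes [ 0.0059 -0.0031]
```

Request:
play_rows(
  steps=[
    {"claw": 255,"dp": [0.004,-0.01,0],"angular": [0,0,0]},
    {"claw": 255,"dp": [0.008,-0.02,0],"angular": [0,0,0]},
    {"claw": 255,"dp": [0.012,-0.03,0],"angular": [0,0,0]},
    {"claw": 255,"dp": [0.014,-0.035,0],"angular": [0,0,0]},
    {"claw": 255,"dp": [0.014,-0.035,0],"angular": [0,0,0]},
    {"claw": 255,"dp": [0.014,-0.035,0],"angular": [0,0,0]},
    {"claw": 255,"dp": [0.014,-0.035,0],"angular": [0,0,0]},
    {"claw": 255,"dp": [0.012,-0.03,0],"angular": [0,0,0]},
  ],
)

```text
clock: 32.7
tcp_pos: [0.495, 0.0417, 0.1887]
orientation: [-0.0, 0.015, 1.0, -0.0]
wrist_force: [0.3, -0.5, -1.5]
finger_gap: 0.0191
```

Request:
play_rows(
  steps=[
    {"claw": 255,"dp": [0.01,-0.025,0],"angular": [0,0,0]},
    {"claw": 255,"dp": [0.006,-0.016,0.005],"angular": [0,0,0]},
    {"claw": 255,"dp": [0.004,-0.009,0.01],"angular": [0,0,0]},
    {"claw": 255,"dp": [0,0,0.01],"angular": [0,0,0]},
    {"claw": 255,"dp": [0,0,0.01],"angular": [0,0,0]},
    {"claw": 255,"dp": [0,0,0.005],"angular": [0,0,0]},
    {"claw": 255,"dp": [0,0,0],"angular": [0,0,0]},
    {"claw": 255,"dp": [0,0,0],"angular": [0,0,0]},
  ],
)

```text
clock: 33.37
tcp_pos: [0.4749, -0.0052, 0.1483]
orientation: [-0.001, 0.014, 1.0, 0.0]
wrist_force: [-0.9, 0.1, -0.3]
finger_gap: 0.0183
```

Run:
```python
from wr import *
shot('wrist','w12'); inhand('w12'); c=T['pot_square']; circ('w12',c,.07,.073,.088)
delta(*c,.1016)
```

```text
w12 in hand 13652 circ ((5.494653701782227, -0.3343315124511719), 48.660064697265625) rect ((0.6897773742675781, -0.6593894958496094), (75.33760070800781, 75.98223876953125), 0.041225723922252655) z 0.014513680926645359
plane slopes [ 0.0074 -0.0027]
w12 2734 circ ((443.08135986328125, -5.377206802368164), 38.37019729614258) rect ((442.2153625488281, -5.315570831298828), (76.28109741210938, 16.76015853881836), 89.14309692382812) mean [ 0.4396 -0.0058]
tcp [ 0.4753 -0.0053  0.1488] yaw 178.381284916141 zaxis [-0.0002  0.     -1.    ] tool delta mm [ 1.2744 -0.2291 47.1818] gap 0.01849666482407515 q [-0.1803  0.1719 -0.3674  1.0317 -0.     -0.152 ] 33.4167
```

View pics/w12.png

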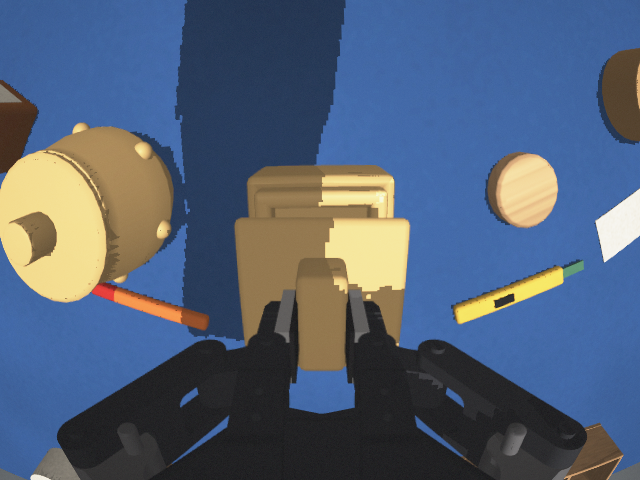

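The square lid is held in line, just off the pot's rim (rim at (320,195), lid at (322,270)). I'll check the pot's angle from an earlier full view before lowering.

Run:
```python
from wr import *
c=T['pot_square']
for t in('w2','w3'): circ(t,c,.07,.074,.088)
for t in('w3','w12'):
    W,P,f=wcloud(t); s=(np.hypot(W[...,0]-c[0],W[...,1]-c[1])<.07)&(W[...,2]>.074)&(W[...,2]<.088); a=W[s]
    e=[]
    for y in np.arange(c[1]-.03,c[1]+.03,.004):
        b=a[np.abs(a[:,1]-y)<.002]
        if len(b)>3: e.append((y,np.percentile(b[:,0],2)))
    e=np.array(e);k=np.polyfit(e[:,0],e[:,1],1);print(t,'near edge angle',-np.degrees(k[0]),'x at c',np.polyval(k,c[1]))
```

```text
w2 3188 circ ((471.2933654785156, -19.028676986694336), 43.77869415283203) rect ((471.5246276855469, -20.349105834960938), (76.09834289550781, 48.08408737182617), 0.1301192045211792) mean [ 0.4713 -0.0282]
w3 2500 circ ((471.8038330078125, -12.971445083618164), 47.430519104003906) rect ((471.63836669921875, -13.594633102416992), (60.94765853881836, 76.57845306396484), 89.25720977783203) mean [ 0.4709 -0.023 ]
w3 near edge angle -28.16437369139806 x at c 0.44066740697317003
w12 near edge angle -0.9468546829212241 x at c 0.4341727039316731
```

Request:
play_rows(
  steps=[
    {"claw": 255,"dp": [0.0015,0,0.004],"angular": [0,0,-0.5]},
    {"claw": 255,"dp": [0,0,0.007],"angular": [0,0,0]},
    {"claw": 255,"dp": [0,0,0.009],"angular": [0,0,0]},
    {"claw": 255,"dp": [0,0,0.008],"angular": [0,0,0]},
    {"claw": 255,"dp": [0,0,0.006],"angular": [0,0,0]},
    {"claw": 255,"dp": [0,0,0.004],"angular": [0,0,0]},
    {"claw": 255,"dp": [0,0,0.002],"angular": [0,0,0]},
    {"claw": 255,"dp": [0,0,0],"angular": [0,0,0]},
  ],
)

```text
clock: 34.08
tcp_pos: [0.4731, -0.0059, 0.1082]
orientation: [-0.001, 0.01, 1.0, 0.0]
wrist_force: [-0.5, 0.9, -1.9]
finger_gap: 0.0186
```

Request:
play_rows(
  steps=[
    {"claw": 255,"dp": [0,0,0],"angular": [0,0,0]},
    {"claw": 255,"dp": [0,0,0],"angular": [0,0,0]},
    {"claw": 255,"dp": [0,0,0.001],"angular": [0,0,0]},
    {"claw": 255,"dp": [0,0,0.001],"angular": [0,0,0]},
    {"claw": 255,"dp": [0,0,0],"angular": [0,0,0]},
    {"claw": 255,"dp": [0,0,0],"angular": [0,0,0]},
    {"claw": 255,"dp": [0,0,0],"angular": [0,0,0]},
    {"claw": 255,"dp": [0,0,0],"angular": [0,0,0]},
  ],
)

```text
clock: 34.75
tcp_pos: [0.4735, -0.0059, 0.1069]
orientation: [0.0, 0.01, 1.0, -0.0]
wrist_force: [0.6, 0.4, -1.6]
finger_gap: 0.0187
```

Run:
```python
from wr import *
delta(.4735,-.005,.1016)
```

```text
tcp [ 0.4735 -0.0059  0.1069] yaw 178.813527425802 zaxis [ 0.0001 -0.0001 -1.    ] tool delta mm [0.0549 0.9327 5.2614] gap 0.018701168205831512 q [-0.1822  0.2054 -0.4381  0.9271 -0.0001 -0.1615] 34.75
```

Request:
play_rows(
  steps=[
    {"claw": 255,"dp": [0,0.001,0.001],"angular": [0,0,0]},
    {"claw": 255,"dp": [0,0,0.001],"angular": [0,0,0]},
    {"claw": 255,"dp": [0,0,0.001],"angular": [0,0,0]},
    {"claw": 255,"dp": [0,0,0.001],"angular": [0,0,0]},
    {"claw": 255,"dp": [0,0,0.0005],"angular": [0,0,0]},
    {"claw": 255,"dp": [0,0,0.0005],"angular": [0,0,0]},
    {"claw": 255,"dp": [0,0,0],"angular": [0,0,0]},
    {"claw": 255,"dp": [0,0,0],"angular": [0,0,0]},
  ],
)

```text
clock: 35.42
tcp_pos: [0.4735, -0.005, 0.1018]
orientation: [-0.0, 0.01, 1.0, -0.0]
wrist_force: [-0.7, -0.3, -0.7]
finger_gap: 0.0184
```

Request:
play_rows(
  steps=[
    {"claw": 255,"dp": [0,0,0.0005],"angular": [0,0,0]},
    {"claw": 255,"dp": [0,0,0.0005],"angular": [0,0,0]},
    {"claw": 255,"dp": [0,0,0.0005],"angular": [0,0,0]},
    {"claw": 255,"dp": [0,0,0],"angular": [0,0,0]},
    {"claw": 255,"dp": [0,0,0],"angular": [0,0,0]},
    {"claw": 255,"dp": [0,0,0],"angular": [0,0,0]},
    {"claw": 255,"dp": [0,0,0],"angular": [0,0,0]},
    {"claw": 255,"dp": [0,0,0],"angular": [0,0,0]},
  ],
)

```text
clock: 36.08
tcp_pos: [0.4736, -0.005, 0.1015]
orientation: [0.0, 0.01, 1.0, -0.0]
wrist_force: [-4.5, 0.6, 9.4]
finger_gap: 0.0185
```

Contact at 9.4 N, flange height as predicted. I'll release and retreat.

Request:
play_rows(
  steps=[
    {"claw": 215,"dp": [0,0,0],"angular": [0,0,0]},
    {"claw": 180,"dp": [0,0,0],"angular": [0,0,0]},
    {"claw": 150,"dp": [0,0,0],"angular": [0,0,0]},
    {"claw": 120,"dp": [0,0,0],"angular": [0,0,0]},
    {"claw": 90,"dp": [0,0,0],"angular": [0,0,0]},
    {"claw": 60,"dp": [0,0,0],"angular": [0,0,0]},
    {"claw": 60,"dp": [0,0,0],"angular": [0,0,0]},
    {"claw": 60,"dp": [0,0,-0.005],"angular": [0,0,0]},
  ],
)

```text
clock: 36.75
tcp_pos: [0.4728, -0.0048, 0.1046]
orientation: [-0.001, 0.01, 1.0, 0.0]
wrist_force: [-0.9, 0.5, -0.1]
finger_gap: 0.0652
```

Request:
play_rows(
  steps=[
    {"claw": 0,"dp": [0,0,-0.01],"angular": [0,0,0]},
    {"claw": 0,"dp": [0,0,-0.025],"angular": [0,0,0]},
    {"claw": 0,"dp": [0,0,-0.035],"angular": [0,0,0]},
    {"claw": 0,"dp": [0,0,-0.035],"angular": [0,0,0]},
    {"claw": 0,"dp": [0,0,-0.01],"angular": [0,0,0]},
    {"claw": 0,"dp": [0,0,0],"angular": [0,0,0]},
    {"claw": 0,"dp": [0,0,0],"angular": [0,0,0]},
    {"claw": 0,"dp": [0,0,0],"angular": [0,0,0]},
  ],
)

```text
clock: 37.42
tcp_pos: [0.4728, -0.0048, 0.2193]
orientation: [-0.001, 0.01, 1.0, 0.0]
wrist_force: [-0.2, -0.1, -0.0]
finger_gap: 0.0855
```

Run:
```python
from wr import *
from meas import cloud
shot('wrist','w13'); c=T['pot_square']; circ('w13',c,.065,.079,.094); flat('w13',c,.036,.079,.094); circ('w13',c,.065,.03,.076)
for n in('scene','side'):
    s,r,d=shot(n,n+'1'); P=cloud(n,r,d)
    for k,h,q in(('pot_large',.117,.05),('pot_small',.077,.032),('pot_medium',.097,.042),('pot_square',.087,.06)):
        c=T[k]; m=(np.hypot(P[...,0]-c[0],P[...,1]-c[1])<q)&(abs(P[...,2]-h)<.006)&(d>0); a=P[m]
        if len(a)<30: print(n,k,len(a)); continue
        x=(a[:,:2]*1000).astype(np.float32); print(n,k,len(a),cv2.minEnclosingCircle(x),cv2.minAreaRect(x)[1:],np.median(a[:,2]))
s=cv2.imread('pics/scene1.png');w=cv2.imread('pics/w13.png')
cv2.imwrite('pics/fin.png',cv2.resize(np.hstack([s,w]),(800,300)))
```

```text
w13 7847 circ ((472.507080078125, -5.2912774085998535), 51.7689323425293) rect ((472.409912109375, -5.37945556640625), (76.05614471435547, 76.35539245605469), 88.8106918334961) mean [ 0.4691 -0.0054]
w13 slopes [-0.0014  0.0023] z med 0.08712404489509781
w13 2392 circ ((471.6309814453125, -5.979274749755859), 61.06838607788086) rect ((471.1080322265625, -5.706600189208984), (89.31433868408203, 88.74534606933594), 89.16552734375) mean [ 0.4446 -0.0067]
scene pot_large 1014 ((443.05560302734375, -165.30615234375), 47.223968505859375) ((91.52947998046875, 91.06008911132812), 72.04348754882812) 0.11688873555182178
scene pot_small 419 ((513.7627563476562, -440.5672912597656), 27.839384078979492) ((53.29829025268555, 50.713741302490234), 75.11837768554688) 0.07642531149048215
scene pot_medium 311 ((511.491455078125, 446.98614501953125), 37.94540786743164) ((67.32007598876953, 70.58003234863281), 34.072078704833984) 0.0971997376306184
scene pot_square 644 ((476.013671875, -6.549130439758301), 51.481563568115234) ((79.38645935058594, 77.91034698486328), 89.74746704101562) 0.0872664173485751
side pot_large 1785 ((443.7583923339844, -165.6191864013672), 46.634429931640625) ((90.85671997070312, 90.0029296875), 76.54715728759766) 0.1174871394456869
side pot_small 757 ((514.0274658203125, -439.5019836425781), 27.335294723510742) ((49.10000991821289, 53.42729568481445), 74.93592834472656) 0.07739740944005791
side pot_medium 214 ((506.56719970703125, 448.5869445800781), 36.58007049560547) ((43.18624496459961, 70.466064453125), 27.751220703125) 0.09719226413933235
side pot_square 896 ((474.52960205078125, -5.281502723693848), 51.312984466552734) ((76.9605941772461, 78.04061126708984), 0.04746585339307785) 0.08745474674052434
```

View pics/fin.png

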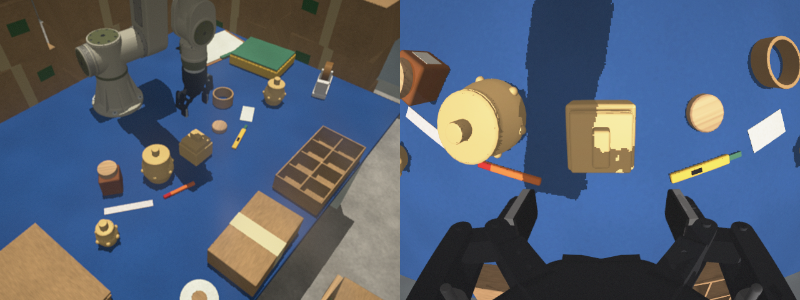

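View pics/w13.png

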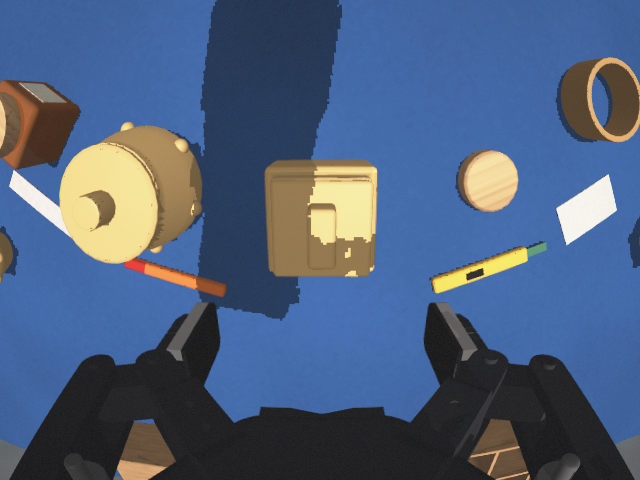

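All four lids are on their pots. On the square pot, at (320,220), the lid reads 88.8° and the pot body 89.2°. The wooden disc (488,181) and the glass jar (40,125) look untouched. Handing in.

```bash
python3 -c "
from workcell import env
print(env.hand_in(), env.get_state()['clock'])"
```

```text
the job is handed in; nothing more can be done
the job is handed in; nothing more can be done
```

All four lids are on their pots, and the job was handed in at about 37.6 s of the 96 s allowed. I set each lid down with light contact (7–9 N at the wrist) before releasing it. The arm ended clear of everything, with the gripper open.

| Lid | Flange top measured | Expected | Tilt (slope) | Offset from pot centre |
|---|---|---|---|---|
| Large | 0.117 m | 0.117 m | under 0.7% | about 1–2 mm |
| Small | 0.077 m | 0.077 m | under 0.7% | under 1 mm |
| Medium | 0.097 m | 0.097 m | under 0.7% | about 0.5 mm |
| Square | 0.087 m | 0.087 m | under 0.7% | about 1–2 mm |

- **Square lid alignment:** in the last wrist view the lid read 88.8° and the pot 89.2°, so they are in line to about 0.4°.
- **Disagreements:** readings of the square pot's angle ranged from about 0.1° to −1.8° between views, so I set the lid down at about −1.2°. In the final views the fixed cameras put the lids up to about 4 mm from where the wrist camera did. The largest gap was on the medium lid in the side view, which saw only part of it. No check failed.
- **Pots and bystanders:** the pots show no shift beyond camera noise. The wooden lid and glass jar look untouched in the final pictures; I did not measure them.

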